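# Load the bearing housings into their nest blocks

## Task

Put the two bare metal bearing housings from the bench into the wooden nest blocks on the tray, each into the pocket that matches the outline of its base and fully home, flat on the pocket floor. The pillow block lies on its face and must end up standing upright on its long foot; the third nest stays empty, and everything else on the bench stays where it is.

Things in the scene. Friction and masses are not known exactly. Their poses are not given: they have to be found in the camera images.
- pillow: bare metal pillow-block bearing housing, 0.4 kg, lying on a flat face at the start. Origin: middle of that face. Its x (-36 to 36 mm) runs from foot to arch top and points up once it stands; y along the foot; z 0 to 34 mm is its thickness. Foot: y 96 long, 34 wide, x -36 to -22. Body: 48 wide in y, flat parallel sides for x -22 to 12, round top. Same after a half turn about x
- pillow_foot (a point): centre of the underside (sole) of the pillow block's foot, axes as pillow (x points out of the foot towards the arch top)
- flange: bare metal square-flange bearing housing, about 0.3 kg, standing flange down: flange 62 x 62 mm, 12 mm thick, with a 38 x 38 mm boss in the middle that reaches 44 mm above the underside, sides parallel to the flange; origin at the centre of the underside, z up. It is the same at every quarter turn
- nest_long: fixed brown wooden nest block, 90 (x) x 112 (y) x 22 mm high, on a dark steel tray plate 8 mm thick; origin at the centre of its underside, z up. One rectangular pocket in its middle, 14 mm deep (floor 8 mm above the origin), mouth chamfered 1.5 mm, measuring 37 mm (x) by 99 mm (y): for the pillow block's foot
- nest_long_floor (a point): centre of the pocket's floor in the long nest, axes as nest_long
- nest_square: fixed brown wooden nest block, 90 (x) x 112 (y) x 22 mm high, on a dark steel tray plate 8 mm thick; origin at the centre of its underside, z up. One rectangular pocket in its middle, 14 mm deep (floor 8 mm above the origin), mouth chamfered 1.5 mm, measuring 65 mm by 65 mm: for the square flange
- nest_square_floor (a point): centre of the pocket's floor in the square nest, axes as nest_square
- nest_spare: fixed brown wooden nest block, 90 (x) x 112 (y) x 22 mm high, on a dark steel tray plate 8 mm thick; origin at the centre of its underside, z up. One rectangular pocket in its middle, 14 mm deep (floor 8 mm above the origin), mouth chamfered 1.5 mm, measuring 53 mm (x) by 83 mm (y): for another part, stays empty
- tape: a black roll of tape lying flat, 56 mm across, 19 mm high; not part of the job, leave it where it is; origin at its underside or middle
- wrench: a steel wrench lying flat; not part of the job, leave it where it is; origin at its underside or middle
- screwdriver: a screwdriver lying flat; not part of the job, leave it where it is; origin at its underside or middle
- can: a tin can with a paper label, 66 mm across, 100 mm high; not part of the job, leave it where it is; origin at its underside or middle
Mind the look-alikes: they are no part of the job. Leave any green look-alike of the flange alone. What is shaped like the pillow but purple is not meant.

How it is judged:
By the outcome, as a careful person would: the job done as asked, in the order asked, and still so for the second after the job is handed in, with the robot touching nothing.
It also fails if it takes over 58 s, if anything falls off the work surface, if the arm or the gripper's body presses on something with over 40 N, if the wrist force passes 120 N, or if a joint passes its speed limit or range.

## Robot

A 6-joint arm with a two-finger parallel gripper is mounted at the origin on the work surface. World frame = base frame: x ahead of the robot, y to its left, z up, the work surface at z = 0. Lengths are in mm, angles in rad, forces in N, time in s.
With the tool pointing down it reaches from about 350 to 775 mm from the base axis. Payload 7.3 kg.
Tool frame: the origin (TCP) lies on the centre line of the jaws, within the pads' length; the fingertips stand bot.nose_length ahead of it and the grasp point (between the pads) lies 6 mm ahead of it (bot.nose_length is the distance from the TCP to the fingertips, in mm); x points along the fingers, y is the direction in which the jaws open and shut, and the axes are right-handed (so a half turn about x gives the same grasp; the last joint's range is limited). The gripper opens to 92 mm and grips with 3 to 60 N. Pads are 19 mm wide; open, the fingers measure 130 mm over their backs; the gripper's body (75 mm by 190 mm) begins 47 mm behind the grasp point.
Start: joints at [-1.403, 0.342, 1.524, -0, 1.275, -0.146], TCP at [162.077, -499.373, 251.741] pointing down, gripper open.
Joint ranges: [-2.53, 2.53], [-0.77, 2.02], [0.04, 2.7], [-1, 4.14], [0.28, 2.66], [-3.11, 3.11]. Speed limits (rad/s): [2.57, 2.57, 3.14, 3.14, 3.14, 3.14].

## Interface

Orientations are given as [roll, pitch, yaw] about the fixed x, y, z axes, in that order (R = Rz(yaw) Ry(pitch) Rx(roll)).
In Python, from plant import bot gives the robot as it stands. The module is installed in compiled form; this text tells all that it offers.
- The arm moves only by the tool move_arm, never from a script. Its argument "deltas" is a list of rows, each an object of numbers: "x", "y", "z": the shift along the tool's x, y, z each as a share of 40 mm, from -1 to 1; "roll": the turn about the tool's x as a share of 4 degrees, from -1 to 1. A call has 1 to 20 rows; each row shifts and turns the commanded pose from where the row before left it, along the tool's axes as they then stand; what a row does not reach is not made up. A row lasts 1/12 s, in which the tool goes at most 41.7 mm and 7.16 degrees, less where a joint would pass 70% of its speed; a pose out of reach is approached as far as the arm can. A call with a number of a shift or a turn outside -1 to 1 is refused whole. A call with a gripper value outside its range is refused whole. "grip" is the opening, from 0 (shut) to 1 (fully open), set as the call begins (left out, the last holds). The fingers move at their own pace and stop on an object; the grip force is fixed at half the most. Time passes only in rows, so rows that do not move let the fingers close. It gives the time, the measured TCP pose, the force and the opening at its end, in the units of the state.
- bot.get_obs(): the state, without advancing time (a new reading comes with each control period).
- bot.capture(name): name is "scene" or "top"; returns the picture (384x512x3 uint8, red, green, blue); there is no depth.
- bot.camera_model(name): a dict with "fovy" (degrees; the focal length in pixels is half the picture's height over the tangent of half this angle, whatever the lens; pixels are square), "cx", "cy" (the principal point, pixels), "dist_coeffs" ([k1, k2, p1, p2, k3] as OpenCV has them; the pictures are not rectified), "R" (3x3) and "t" (3): a world point X has camera coordinates R X + t. Camera axes: x right, y down, z forward; pixel columns grow to the right and rows downward; lengths in mm; the calibration is good to about 2 mm. A picture is of the moment at which its call begins. camera_model takes no time and is no camera call.
- bot.close_job(): hands the job in, once; it reports no verdict.
The state is a dict: "time": time; "joint_positions": joint angles; "dq": joint speeds; "tau": joint torques, N m; "tool_pos": TCP position; "tcp_rot": TCP orientation; "contact_force": force on the tool from outside, world axes, zero at the start; "moment": the same for the moment, N m; "grip_width": finger opening in mm.
Only numpy, scipy, OpenCV 4.12 (cv2) and the standard library are available. Lean on these libraries where they do the work, as an engineer would, in place of code of your own. Each camera call takes 0.05 s, during which the arm holds its last target. There are 200 camera calls.

## Working session

There is one attempt and no reset: what is moved stays moved. The work goes in short steps, Python scripts to look and compute and a tool call to move; the robot and the scene stay as the last step left them, time stands still between calls to the robot, and variables do not carry over. Pictures are saved under pics/ and viewed, and the job is handed in when it is done.

Besides the shell and the picture viewer there is one more tool, called after ">>>" as name(argument=value, ...) on one line, values as JSON. move_arm: Moves the arm, as the interface text tells. Its arguments: {"type":"object","properties":{"deltas":{"type":"array","items":{"type":"object","properties":{"x":{"type":"number"},"y":{"type":"number"},"z":{"type":"number"},"roll":{"type":"number"}}}},"grip":{"type":"number"}},"required":["deltas"]}

```bash
mkdir -p pics; cat > h.py <<'E'
import numpy as np, cv2
from plant import bot
def K(m):
    f=192/np.tan(np.radians(m['fovy'])/2); return np.array([[f,0,m['cx']],[0,f,m['cy']],[0,0,1.]])
def ray(name,px):
    m=bot.camera_model(name); p=cv2.undistortPoints(np.array(px,float).reshape(-1,1,2),K(m),np.array(m['dist_coeffs'],float)).reshape(-1,2)
    R=np.array(m['R']);t=np.array(m['t']); d=np.c_[p,np.ones(len(p))]@R; return -R.T@t,d
def onz(name,px,z):
    o,d=ray(name,px); return o+d*((z-o[2])/d[:,2])[:,None]
def proj(name,X):
    m=bot.camera_model(name); R=np.array(m['R'],float)
    return cv2.projectPoints(np.array(X,float).reshape(-1,1,3),cv2.Rodrigues(R)[0],np.array(m['t'],float),K(m),np.array(m['dist_coeffs'],float))[0].reshape(-1,2)
def snap(name,fn):
    im=bot.capture(name); cv2.imwrite('pics/%s_raw.png'%fn,im[:,:,::-1]); cv2.imwrite('pics/%s.png'%fn,cv2.resize(im[:,:,::-1],(800,600),interpolation=cv2.INTER_CUBIC)); return im
E
python3 - <<'E'
from h import *
for n in('scene','top'):
    snap(n,n+'0'); m=bot.camera_model(n); o,_=ray(n,[[256,192]]); print(n,m['fovy'],o.round(),m['dist_coeffs'], onz(n,[[0,0],[511,0],[511,383],[0,383]],0).round())
o=bot.get_obs();print(o,bot.nose_length)
E
```

```text
scene 51.51558845831754 [ 889. -689.  728.] [-0.09939274  0.          0.          0.          0.        ] [[-2952.  1571.     0.]
 [ 1214.  3128.     0.]
 [ 1159.  -207.     0.]
 [  285.  -639.     0.]]
top 47.48347832313529 [ 436.    9. 1192.] [-0.05710557  0.          0.          0.          0.        ] [[1063.  755.    0.]
 [1060. -730.    0.]
 [ -21. -693.    0.]
 [ -27.  714.    0.]]
{'time': 0.1, 'joint_positions': array([-1.40298062e+00,  3.42651570e-01,  1.52491579e+00, -2.64088998e-05,
        1.27541373e+00, -1.45999870e-01]), 'dq': array([ 0.00069451,  0.00017675, -0.00339696, -0.00071647, -0.001671  ,
        0.00013121]), 'tau': array([ 1.70892075e-03, -4.32004130e+01, -2.44694120e+01,  7.18803238e-02,
        5.26112714e-02, -4.83172892e-05]), 'tool_pos': array([ 162.02040309, -499.02511957,  251.11720032]), 'tcp_rot': array([-1.69860904,  1.56940766,  1.7568069 ]), 'contact_force': array([-0.44459571,  0.34766303,  0.50129264]), 'moment': array([-0.01812661,  0.00997734, -0.01983206]), 'grip_width': 91.7225449136472} 25.0
```

View pics/top0.png

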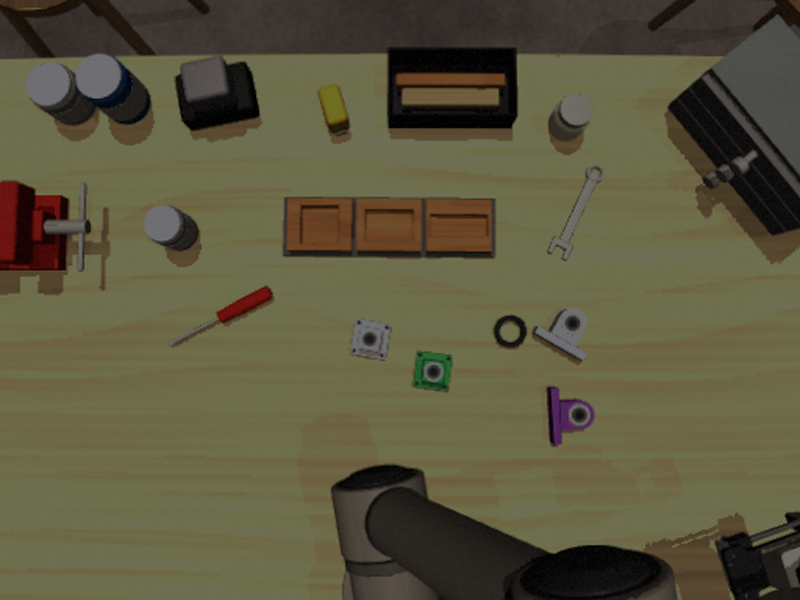

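View pics/scene0.png

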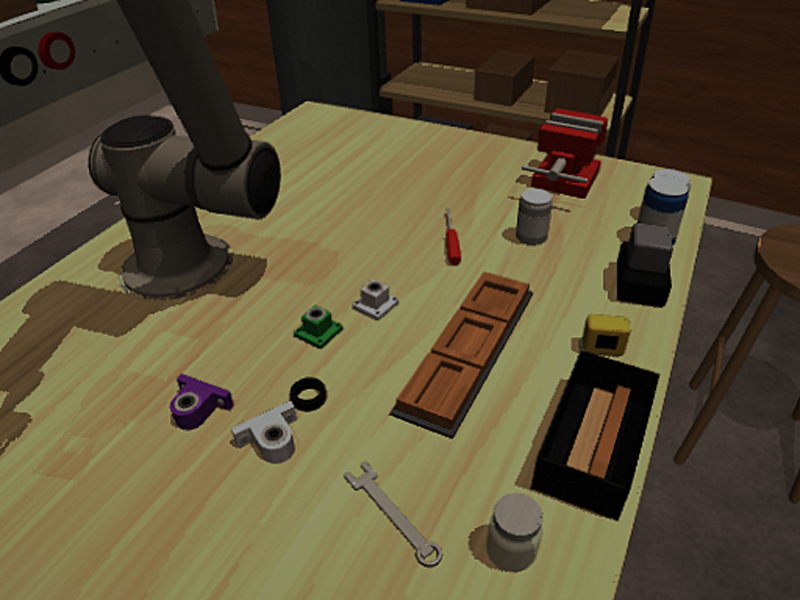

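Two candidates for each part. The flange is either the bare metal one at (370,340) or the green one at (433,371). The pillow is either the bare metal one at (565,335) or the purple one at (572,415). The job asks for bare metal, so I want (370,340) and (565,335). I'll confirm both in an enlarged crop and measure them.

```bash
python3 - <<'E'
from h import *
im=cv2.imread('pics/top0_raw.png'); 
c=im[180:300,215:390]; cv2.imwrite('pics/crop_parts.png',cv2.resize(c,None,fx=4.5,fy=4.5,interpolation=cv2.INTER_CUBIC))
c=im[115:175,170:330]; cv2.imwrite('pics/crop_nest.png',cv2.resize(c,None,fx=5,fy=5,interpolation=cv2.INTER_CUBIC))
hsv=cv2.cvtColor(im,cv2.COLOR_BGR2HSV)
m=((hsv[...,1]<50)&(hsv[...,2]>85)).astype(np.uint8)
n,l,s,ce=cv2.connectedComponentsWithStats(m)
for i in range(1,n):
    if s[i,4]>150 and 190<ce[i][1]<260: 
        k=cv2.findContours((l==i).astype(np.uint8),0,1)[0][0]; r=cv2.minAreaRect(k); print(s[i],ce[i],r, cv2.boxPoints(r).round(1).tolist(), onz('top',cv2.boxPoints(r),12).round(1).tolist())
m=((hsv[...,0]<14)&(hsv[...,1]>110)).astype(np.uint8);m[:, :180]=0;m[:,320:]=0;m[:120]=0;m[166:]=0
ys,xs=np.nonzero(m);print(xs.min(),xs.max(),ys.min(),ys.max())
k=np.concatenate(cv2.findContours(m,0,1)[0]);r=cv2.minAreaRect(k);b=cv2.boxPoints(r);print(r,onz('top',b,30).round(1).tolist())
E
```

```text
[343 197  33  34 475] [362.46315789 212.86105263] ((364.2384338378906, 209.7076873779297), (35.84603500366211, 27.039569854736328), 29.74488067626953) [[342.0, 212.60000610351562], [355.3999938964844, 189.10000610351562], [386.5, 206.89999389648438], [373.1000061035156, 230.3000030517578]] [[446.8, -225.2, 12.0], [510.4, -262.4, 12.0], [462.3, -346.6, 12.0], [398.8, -309.2, 12.0]]
[224 204  27  26 429] [236.59440559 216.27039627] ((236.69200134277344, 216.44400024414062), (23.165666580200195, 22.98678207397461), 10.304845809936523) [[223.1999969482422, 225.6999969482422], [227.39999389648438, 203.10000610351562], [250.10000610351562, 207.1999969482422], [246.0, 229.8000030517578]] [[411.0, 95.6, 12.0], [472.0, 84.8, 12.0], [460.9, 23.1, 12.0], [400.0, 34.0, 12.0]]
183 314 127 161
((248.5, 144.0), (34.0, 131.0), 90.0) [[676.7, 204.7, 30.0], [676.7, -148.8, 30.0], [584.5, -148.0, 30.0], [584.2, 203.5, 30.0]]
```

View pics/crop_parts.png

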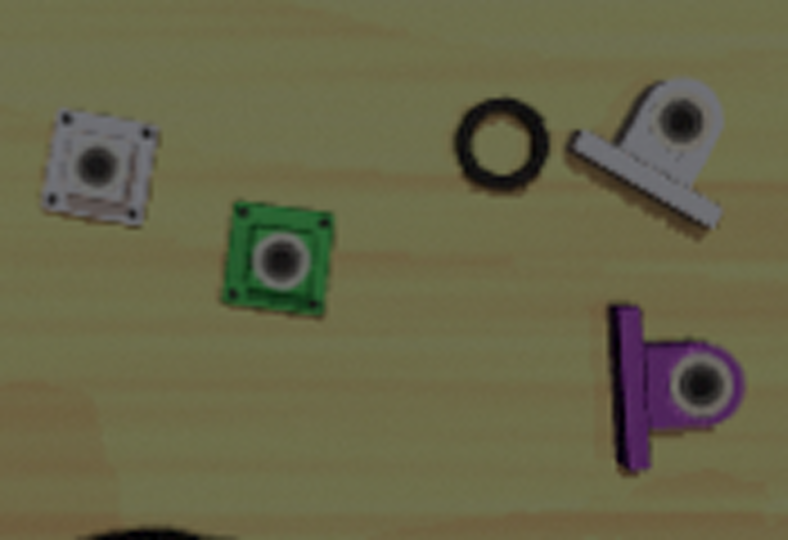

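View pics/crop_nest.png

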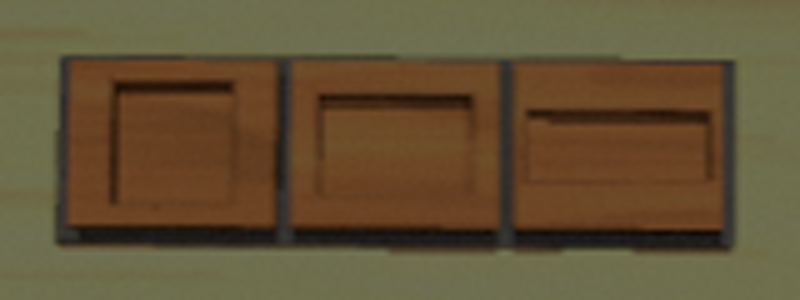

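The crop confirms it: the bare metal flange is at crop (100,167) and the bare metal pillow at crop (650,155), with its arch pointing up and right. The green and purple parts are the look-alikes. In the tray crop, the square pocket is on the left, the spare in the middle and the long one on the right.

The tool can only roll about the vertical. To stand the pillow up I'll grip its flat sides and arc the sole over the far top edge of the fixed long nest, so it turns in the pads.

```bash
cat >> h.py <<'E'
from scipy.spatial.transform import Rotation as Ro
def tool():
    o=bot.get_obs(); R=Ro.from_euler('xyz',o['tcp_rot']).as_matrix(); return o,o['tool_pos'],R
def plan(target,yawj=None):
    "target TCP, jaw axis yaw (deg, mod 180): print the move in tool units"
    o,p,R=tool(); d=R.T@(np.array(target)-p); print('t',round(o['time'],2),'tcp',p.round(1),'q',o['joint_positions'].round(2),'F',o['contact_force'].round(1),'w',round(o['grip_width'],1))
    print('toolY',R[:,1].round(3),'toolZ',R[:,2].round(3),'shift/40',(d/40).round(3))
    if yawj is not None:
        a=np.degrees(np.arctan2(R[1,1],R[0,1])); e=(yawj-a+90)%180-90
        print('jaw yaw',a.round(2),'turn world',e.round(2),'roll units',(-e/4).round(2),'alt',(-(e-180*np.sign(e))/4).round(2))
E
python3 - <<'E'
from h import *
im=cv2.imread('pics/top0_raw.png').astype(float); s=im[...,2]-im[...,0]
def cross(p,lev,asc):
    for i in range(len(p)-1):
        if (p[i]<lev)==asc and (p[i+1]>=lev)==asc and p[i]!=p[i+1] and (p[i]-lev)*(p[i+1]-lev)<=0: return i+(lev-p[i])/(p[i+1]-p[i])
for nm,a,b in(('sq',183,225),('spare',228,270),('long',273,314)):
    c=s[120:170,a+6:b-6].mean(1); print(nm,c.round().astype(int).tolist())
r=s[130:134,175:320].mean(0); print(r.round().astype(int).tolist())
hc=(np.array([[683,120],[98,167]])+.5)/4.5-.5+[215,180]
print('hole z34',onz('top',hc[:1],34),'flange hole z44',onz('top',hc[1:],44))
e=(np.array([[595,130],[722,207],[706,230],[575,133]])+.5)/4.5-.5+[215,180]
print(onz('top',e,34).round(1))
plan([455,-285,150],59.5)
E
```

```text
sq [33, 33, 34, 34, 35, 37, 20, 67, 71, 72, 71, 48, 37, 51, 69, 69, 68, 67, 66, 66, 66, 66, 68, 66, 67, 67, 67, 66, 68, 69, 69, 68, 70, 70, 70, 68, 69, 72, 72, 69, 29, 7, 2, 11, 34, 30, 30, 30, 33, 37]
spare [31, 30, 29, 28, 28, 31, 25, 51, 70, 71, 71, 71, 70, 62, 32, 43, 49, 70, 70, 69, 69, 68, 69, 67, 67, 68, 70, 71, 71, 71, 71, 70, 69, 68, 68, 70, 72, 72, 71, 68, 46, 11, 3, 7, 27, 35, 31, 32, 32, 32]
long [34, 31, 30, 30, 30, 32, 31, 36, 70, 71, 70, 69, 71, 72, 70, 69, 67, 37, 40, 50, 71, 72, 71, 69, 70, 71, 72, 70, 71, 72, 71, 67, 72, 71, 70, 70, 71, 71, 69, 68, 60, 14, 2, 3, 19, 36, 35, 34, 33, 33]
[37, 38, 38, 37, 38, 38, 35, 5, 22, 60, 70, 70, 71, 70, 70, 70, 66, 56, 44, 48, 49, 47, 47, 48, 48, 47, 48, 48, 48, 49, 46, 48, 47, 46, 47, 47, 47, 46, 46, 46, 47, 55, 67, 72, 70, 71, 72, 71, 72, 66, 46, 5, 12, 46, 71, 71, 71, 72, 72, 69, 70, 69, 69, 69, 69, 69, 69, 70, 70, 69, 68, 68, 68, 68, 68, 68, 68, 69, 68, 68, 69, 68, 68, 68, 69, 68, 68, 68, 67, 68, 70, 71, 70, 70, 51, 14, 4, 32, 64, 70, 70, 70, 70, 71, 72, 70, 70, 70, 72, 72, 71, 70, 71, 70, 70, 70, 70, 72, 70, 70, 70, 70, 70, 70, 70, 71, 70, 70, 70, 71, 70, 70, 70, 70, 69, 71, 70, 71, 70, 37, 4, 14, 30, 34, 35]
hole z34 [[ 463.2840887  -286.15936544   34.        ]] flange hole z44 [[435.19905209  58.7568562   44.        ]]
[[ 457.4 -233.9   34. ]
 [ 412.  -308.7   34. ]
 [ 398.5 -299.    34. ]
 [ 455.6 -222.    34. ]]
t 0.1 tcp [ 162.  -499.   251.1] q [-1.4   0.34  1.52 -0.    1.28 -0.15] F [-0.4  0.3  0.5] w 91.7
toolY [ 0.309 -0.951 -0.001] toolZ [-0.951 -0.309 -0.   ] shift/40 [ 2.533 -2.825 -8.618]
jaw yaw -72.02 turn world -48.48 roll units 12.12 alt -32.88
```

```bash
python3 - <<'E'
from h import *
pts=[[272.2,127.15],[314,127.15],[314,160.5],[272.2,160.5],[183.4,126.5],[225.1,126.5],[225.1,160],[183.4,160]]
w=onz('top',pts,30);print(w.round(1),w[:4].mean(0).round(1),w[4:].mean(0).round(1))
plan([457,-283,150],58.8)
E
```

```text
[[ 676.1  -36.1   30. ]
 [ 676.3 -148.8   30. ]
 [ 585.9 -148.    30. ]
 [ 585.7  -36.    30. ]
 [ 678.1  203.7   30. ]
 [ 677.9   90.8   30. ]
 [ 586.9   90.3   30. ]
 [ 586.9  202.4   30. ]] [631.  -92.2  30. ] [632.5 146.8  30. ]
t 0.1 tcp [ 162.  -499.   251.1] q [-1.4   0.34  1.52 -0.    1.28 -0.15] F [-0.4  0.3  0.5] w 91.7
toolY [ 0.309 -0.951 -0.001] toolZ [-0.951 -0.309 -0.   ] shift/40 [ 2.533 -2.857 -8.681]
jaw yaw -72.02 turn world -49.18 roll units 12.3 alt -32.7
```

>>> move_arm(deltas=[{"y": -0.22,"z": -0.66},{"y": -0.22,"z": -0.66},{"y": -0.22,"z": -0.66},{"y": -0.22,"z": -0.66},{"y": -0.22,"z": -0.66},{"y": -0.22,"z": -0.66},{"y": -0.22,"z": -0.66},{"y": -0.22,"z": -0.66},{"y": -0.22,"z": -0.66},{"y": -0.22,"z": -0.66},{"y": -0.22,"z": -0.66},{"y": -0.22,"z": -0.66},{"y": -0.22,"z": -0.66}], grip=1)

```text
$.deltas[0]: bad value
```

>>> move_arm(deltas=[{"roll": 0.95,"x": 0.15},{"roll": 0.95,"x": 0.15},{"roll": 0.95,"x": 0.15},{"roll": 0.95,"x": 0.15},{"roll": 0.95,"x": 0.15},{"roll": 0.95,"x": 0.15},{"roll": 0.95,"x": 0.15},{"roll": 0.95,"x": 0.15},{"roll": 0.95,"x": 0.15},{"roll": 0.95,"x": 0.15},{"roll": 0.95,"x": 0.15},{"roll": 0.95,"x": 0.15},{"roll": 0.95,"x": 0.15},{}])

```text
$.deltas[0]: bad value
```

```bash
python3 - <<'E'
from h import *
plan([457,-283,27],58.8); snap('scene','s1')
E
```

```text
t 0.1 tcp [ 162.  -499.   251.1] q [-1.4   0.34  1.52 -0.    1.28 -0.15] F [-0.4  0.3  0.5] w 91.7
toolY [ 0.309 -0.951 -0.001] toolZ [-0.951 -0.309 -0.   ] shift/40 [ 5.608 -2.853 -8.68 ]
jaw yaw -72.02 turn world -49.18 roll units 12.3 alt -32.7
```

View pics/s1.png

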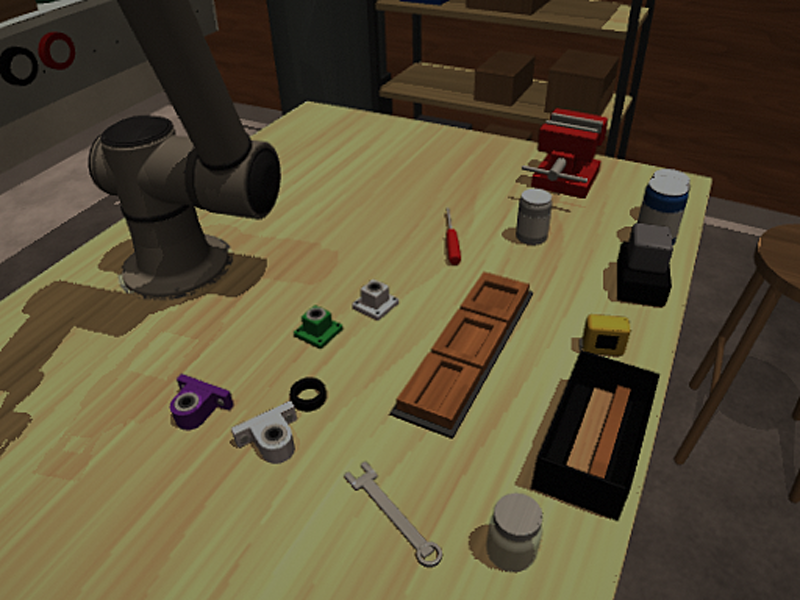

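The arm hasn't moved and the scene is unchanged. Each row seems to need all four numbers.

>>> move_arm(deltas=[{"x": 0,"y": -0.22,"z": -0.67,"roll": 0},{"x": 0,"y": -0.22,"z": -0.67,"roll": 0},{"x": 0,"y": -0.22,"z": -0.67,"roll": 0},{"x": 0,"y": -0.22,"z": -0.67,"roll": 0},{"x": 0,"y": -0.22,"z": -0.67,"roll": 0},{"x": 0,"y": -0.22,"z": -0.67,"roll": 0},{"x": 0,"y": -0.22,"z": -0.67,"roll": 0},{"x": 0,"y": -0.22,"z": -0.67,"roll": 0},{"x": 0,"y": -0.22,"z": -0.67,"roll": 0},{"x": 0,"y": -0.22,"z": -0.67,"roll": 0},{"x": 0,"y": -0.22,"z": -0.67,"roll": 0},{"x": 0,"y": -0.22,"z": -0.67,"roll": 0},{"x": 0,"y": -0.22,"z": -0.67,"roll": 0}], grip=1)

```text
time: 1.23
tool_pos: [459.1, -281.9, 251.5]
tcp_rot: [-0.793, 1.57, 2.662]
contact_force: [0.1, -0.1, 0.3]
grip_width: 91.7
```

>>> move_arm(deltas=[{"x": 0.2,"y": 0,"z": 0,"roll": 0.95},{"x": 0.2,"y": 0,"z": 0,"roll": 0.95},{"x": 0.2,"y": 0,"z": 0,"roll": 0.95},{"x": 0.2,"y": 0,"z": 0,"roll": 0.95},{"x": 0.2,"y": 0,"z": 0,"roll": 0.95},{"x": 0.2,"y": 0,"z": 0,"roll": 0.95},{"x": 0.2,"y": 0,"z": 0,"roll": 0.95},{"x": 0.2,"y": 0,"z": 0,"roll": 0.95},{"x": 0.2,"y": 0,"z": 0,"roll": 0.95},{"x": 0.2,"y": 0,"z": 0,"roll": 0.95},{"x": 0.2,"y": 0,"z": 0,"roll": 0.95},{"x": 0.2,"y": 0,"z": 0,"roll": 0.95},{"x": 0.2,"y": 0,"z": 0,"roll": 0.95},{"x": 0,"y": 0,"z": 0,"roll": 0}])

```text
time: 2.4
tool_pos: [457.3, -282.4, 146.0]
tcp_rot: [-0.124, 1.567, 2.467]
contact_force: [-0.2, 0.2, -0.4]
grip_width: 92.1
```

```bash
python3 - <<'E'
from h import *
plan([457,-283,27],58.8); snap('scene','s2')
E
```

```text
t 2.4 tcp [ 457.3 -282.4  146. ] q [-0.7   0.47  1.64 -0.    1.04  1.43] F [-0.2  0.2 -0.4] w 92.1
toolY [-0.523 -0.852 -0.   ] toolZ [-0.852  0.523  0.003] shift/40 [ 2.975  0.019 -0.012]
jaw yaw -121.56 turn world 0.36 roll units -0.09 alt 44.91
```

View pics/s2.png

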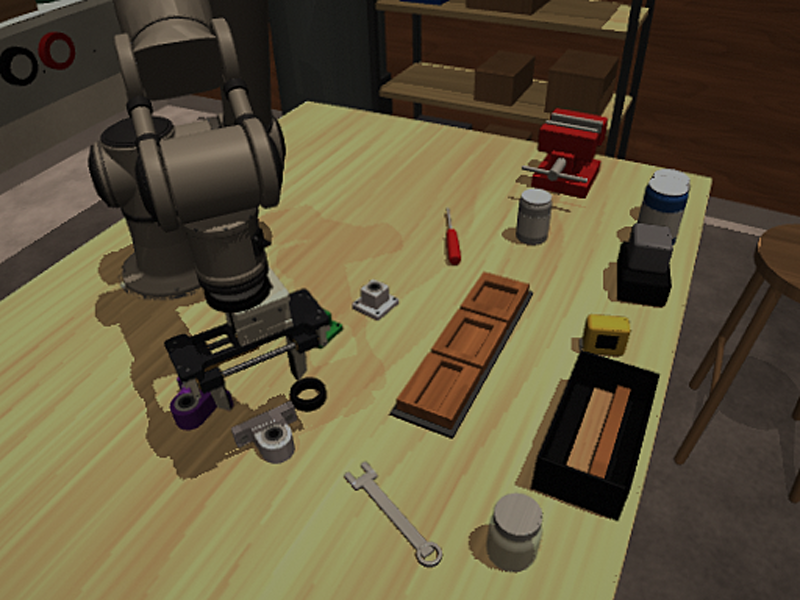

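The jaws are over the bare pillow at about (265,430), across its body. Descending and gripping.

>>> move_arm(deltas=[{"x": 0.5,"y": 0,"z": 0,"roll": 0},{"x": 0.5,"y": 0,"z": 0,"roll": 0},{"x": 0.5,"y": 0,"z": 0,"roll": 0},{"x": 0.5,"y": 0,"z": 0,"roll": 0},{"x": 0.4,"y": 0,"z": 0,"roll": 0},{"x": 0.3,"y": 0,"z": 0,"roll": 0},{"x": 0.2,"y": 0,"z": 0,"roll": 0},{"x": 0.07,"y": 0,"z": 0,"roll": 0},{"x": 0,"y": 0,"z": 0,"roll": 0}])

```text
time: 3.2
tool_pos: [458.2, -283.1, 28.8]
tcp_rot: [0.024, 1.57, 2.618]
contact_force: [0.2, 0.5, -0.4]
grip_width: 91.7
```

>>> move_arm(deltas=[{"x": 0,"y": 0,"z": 0,"roll": 0},{"x": 0,"y": 0,"z": 0,"roll": 0},{"x": 0,"y": 0,"z": 0,"roll": 0},{"x": 0,"y": 0,"z": 0,"roll": 0},{"x": 0,"y": 0,"z": 0,"roll": 0},{"x": 0,"y": 0,"z": 0,"roll": 0},{"x": 0,"y": 0,"z": 0,"roll": 0},{"x": 0,"y": 0,"z": 0,"roll": 0}], grip=0)

```text
time: 3.87
tool_pos: [458.2, -283.1, 29.0]
tcp_rot: [2.512, 1.571, -1.178]
contact_force: [-0.3, -0.8, 1.3]
grip_width: 47.8
```

```bash
python3 - <<'E'
from h import *
plan([457,-283,27],58.8); snap('scene','s3');im=snap('top','t3')
c=cv2.imread('pics/s3_raw.png')[220:320,110:240]; cv2.imwrite('pics/s3c.png',cv2.resize(c,None,fx=5,fy=5,interpolation=cv2.INTER_CUBIC))
E
```

```text
t 3.87 tcp [ 458.2 -283.1   29. ] q [-0.7   0.64  1.73 -0.    0.77  1.42] F [-0.3 -0.8  1.3] w 47.8
toolY [-0.521 -0.853  0.   ] toolZ [-0.853  0.521 -0.   ] shift/40 [0.051 0.013 0.026]
jaw yaw -121.42 turn world 0.22 roll units -0.05 alt 44.95
```

View pics/s3c.png

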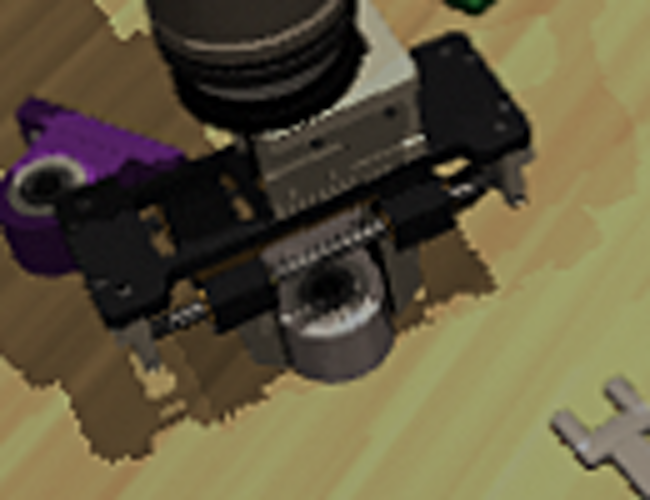

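The pillow is gripped at 47.8 mm across its body. Now lifting, turning the jaws along world y and carrying it to the far side of the long nest.

>>> move_arm(deltas=[{"x": -0.2,"y": 0,"z": 0,"roll": 0},{"x": -0.3,"y": 0,"z": 0,"roll": 0},{"x": -0.4,"y": 0,"z": 0,"roll": -0.98},{"x": -0.4,"y": 0,"z": 0,"roll": -0.98},{"x": -0.4,"y": 0,"z": 0,"roll": -0.98},{"x": -0.4,"y": 0,"z": 0,"roll": -0.98},{"x": -0.3,"y": 0,"z": 0,"roll": -0.98},{"x": -0.1,"y": 0,"z": 0,"roll": -0.98},{"x": 0,"y": 0,"z": 0,"roll": -0.98},{"x": 0,"y": 0,"z": 0,"roll": -0.98},{"x": 0,"y": 0,"z": 0,"roll": 0}])

```text
time: 4.88
tool_pos: [457.9, -282.7, 129.0]
tcp_rot: [-0.695, 1.57, 2.448]
contact_force: [0.5, 0.1, -4.3]
grip_width: 48.0
```

>>> move_arm(deltas=[{"x": 0,"y": -0.2,"z": -0.28,"roll": 0},{"x": 0,"y": -0.4,"z": -0.56,"roll": 0},{"x": 0,"y": -0.4,"z": -0.56,"roll": 0},{"x": 0,"y": -0.4,"z": -0.56,"roll": 0},{"x": 0,"y": -0.4,"z": -0.56,"roll": 0},{"x": 0,"y": -0.4,"z": -0.56,"roll": 0},{"x": 0,"y": -0.4,"z": -0.56,"roll": 0},{"x": 0,"y": -0.4,"z": -0.56,"roll": 0},{"x": 0,"y": -0.4,"z": -0.56,"roll": 0},{"x": 0,"y": -0.4,"z": -0.56,"roll": 0},{"x": 0,"y": -0.4,"z": -0.56,"roll": 0},{"x": 0,"y": -0.4,"z": -0.56,"roll": 0},{"x": 0,"y": -0.18,"z": -0.28,"roll": 0},{"x": 0,"y": 0,"z": 0,"roll": 0}])

```text
time: 6.05
tool_pos: [729.1, -88.4, 127.6]
tcp_rot: [-1.713, 1.57, 1.429]
contact_force: [-0.6, -0.2, -3.7]
grip_width: 48.2
```

```bash
python3 - <<'E'
from h import *
plan([726,-92,50],90); snap('scene','s4');im=snap('top','t4')
c=cv2.imread('pics/t4_raw.png')[60:180,240:360]; d=cv2.imread('pics/s4_raw.png')[150:300,200:350]; cv2.imwrite('pics/c4.png',np.hstack([cv2.resize(c,(400,400),interpolation=cv2.INTER_CUBIC),cv2.resize(d,(400,400),interpolation=cv2.INTER_CUBIC)]))
E
```

```text
t 6.05 tcp [729.1 -88.4 127.6] q [-0.23  0.84  0.99  0.    1.31  1.35] F [-0.6 -0.2 -3.7] w 48.2
toolY [ 0.    -1.    -0.001] toolZ [-1. -0. -0.] shift/40 [1.941 0.093 0.078]
jaw yaw -90.0 turn world -0.0 roll units 0.0 alt -45.0
```

View pics/c4.png

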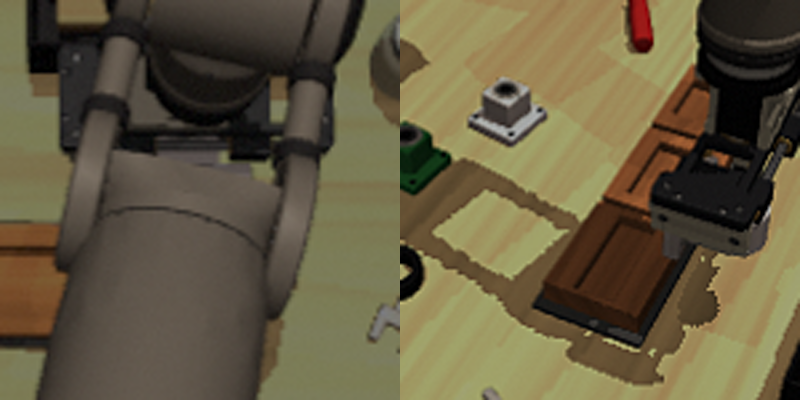

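The part is held level with the arch pointing away. I'll go down beside the block, then creep towards its edge until contact, reading the force.

>>> move_arm(deltas=[{"x": 0.3,"y": 0.09,"z": 0,"roll": 0},{"x": 0.5,"y": 0,"z": 0,"roll": 0},{"x": 0.5,"y": 0,"z": 0,"roll": 0},{"x": 0.4,"y": 0,"z": 0,"roll": 0},{"x": 0.24,"y": 0,"z": 0,"roll": 0},{"x": 0,"y": 0,"z": 0,"roll": 0},{"x": 0,"y": 0,"z": 0.1,"roll": 0},{"x": 0,"y": 0,"z": 0,"roll": 0}])

```text
time: 6.82
tool_pos: [723.1, -96.3, 52.5]
tcp_rot: [2.74, 1.569, -0.403]
contact_force: [1.0, 0.8, -3.2]
grip_width: 48.2
```

>>> move_arm(deltas=[{"x": 0,"y": 0,"z": 0.05,"roll": 0},{"x": 0,"y": 0,"z": 0,"roll": 0}])

```text
time: 6.98
tool_pos: [721.4, -95.9, 52.8]
tcp_rot: [2.838, 1.569, -0.305]
contact_force: [-0.2, 0.1, -3.5]
grip_width: 48.2
```

>>> move_arm(deltas=[{"x": 0,"y": 0,"z": 0.05,"roll": 0},{"x": 0,"y": 0,"z": 0,"roll": 0}])

```text
time: 7.15
tool_pos: [719.1, -95.7, 51.9]
tcp_rot: [2.709, 1.57, -0.434]
contact_force: [0.1, -0.3, -3.4]
grip_width: 47.9
```

>>> move_arm(deltas=[{"x": 0,"y": 0,"z": 0.05,"roll": 0},{"x": 0,"y": 0,"z": 0,"roll": 0}])

```text
time: 7.32
tool_pos: [718.2, -95.8, 52.1]
tcp_rot: [3.011, 1.567, -0.132]
contact_force: [4.1, 0.1, -3.4]
grip_width: 47.6
```

```bash
python3 - <<'E'
from h import *
plan([718,-92,50],90); snap('scene','s5')
d=cv2.imread('pics/s5_raw.png')[150:300,220:370]; cv2.imwrite('pics/c5.png',cv2.resize(d,(600,600),interpolation=cv2.INTER_CUBIC))
E
```

```text
t 7.32 tcp [718.2 -95.8  52.1] q [-0.24  0.89  1.11  0.    1.15  1.33] F [ 4.1  0.1 -3.4] w 47.6
toolY [-0.001 -1.     0.   ] toolZ [-1.     0.001 -0.004] shift/40 [ 0.052 -0.095  0.006]
jaw yaw -90.08 turn world 0.08 roll units -0.02 alt 44.98
```

View pics/c5.png

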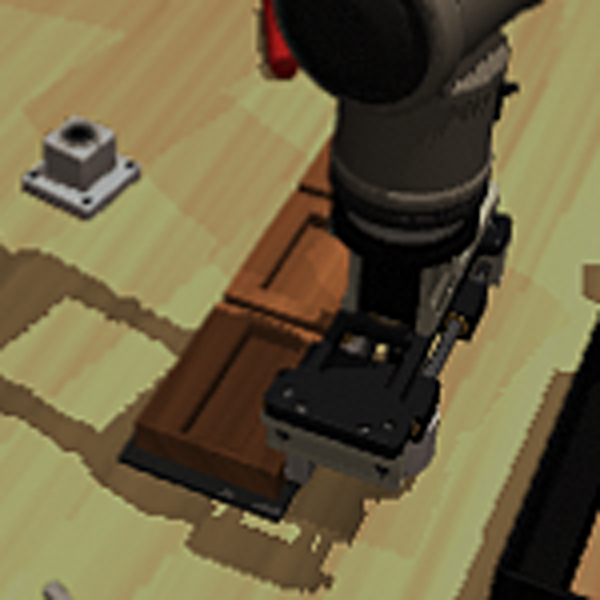

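Contact at TCP x = 718 puts the sole 42 mm from the grasp, as planned. Starting the arc about the block's edge: the first 30°.

>>> move_arm(deltas=[{"x": -0.05,"y": 0,"z": 0.03,"roll": 0},{"x": -0.05,"y": 0,"z": 0.03,"roll": 0},{"x": -0.05,"y": 0,"z": 0.03,"roll": 0},{"x": -0.05,"y": 0,"z": 0.04,"roll": 0},{"x": -0.05,"y": 0,"z": 0.04,"roll": 0},{"x": -0.05,"y": 0,"z": 0.04,"roll": 0},{"x": 0,"y": 0,"z": 0,"roll": 0}])

```text
time: 7.95
tool_pos: [710.8, -95.9, 64.4]
tcp_rot: [2.976, 1.565, -0.167]
contact_force: [7.8, 0.2, -3.9]
grip_width: 47.8
```

>>> move_arm(deltas=[{"x": -0.05,"y": 0,"z": 0.045,"roll": 0},{"x": -0.045,"y": 0,"z": 0.045,"roll": 0},{"x": -0.045,"y": 0,"z": 0.045,"roll": 0},{"x": 0,"y": 0,"z": 0,"roll": 0}])

```text
time: 8.28
tool_pos: [705.6, -95.9, 70.3]
tcp_rot: [2.988, 1.564, -0.154]
contact_force: [8.3, -0.3, -3.1]
grip_width: 47.8
```

```bash
python3 - <<'E'
from h import *
plan([698.5,-92,76.8],90); snap('scene','s6')
d=cv2.imread('pics/s6_raw.png')[150:300,220:370]; cv2.imwrite('pics/c6.png',cv2.resize(d,(600,600),interpolation=cv2.INTER_CUBIC))
E
```

```text
t 8.28 tcp [705.6 -95.9  70.3] q [-0.24  0.84  1.15  0.    1.15  1.33] F [ 8.3 -0.3 -3.1] w 47.8
toolY [-0.001 -1.     0.001] toolZ [-1.     0.001 -0.006] shift/40 [-0.164 -0.097  0.176]
jaw yaw -90.06 turn world 0.06 roll units -0.02 alt 44.98
```

View pics/c6.png

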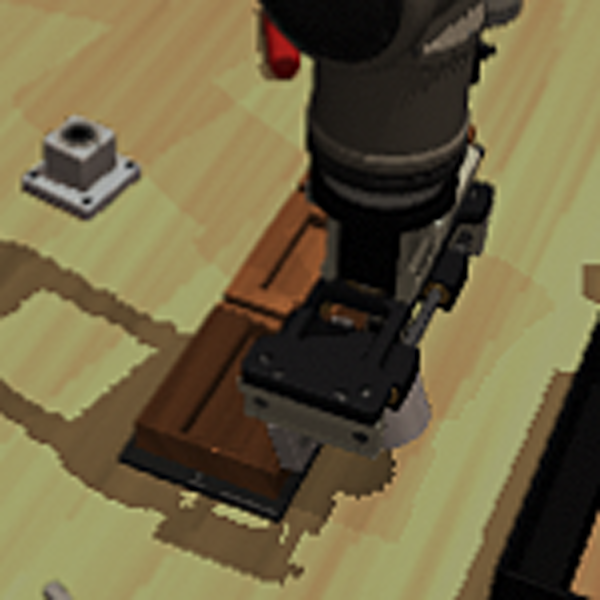

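The arch is tilting up, and the force is a steady 8 N. Continuing the arc to about 70°.

>>> move_arm(deltas=[{"x": -0.035,"y": 0,"z": 0.06,"roll": 0},{"x": -0.035,"y": 0,"z": 0.06,"roll": 0},{"x": -0.035,"y": 0,"z": 0.06,"roll": 0},{"x": -0.028,"y": 0,"z": 0.06,"roll": 0},{"x": -0.028,"y": 0,"z": 0.06,"roll": 0},{"x": -0.028,"y": 0,"z": 0.06,"roll": 0},{"x": 0,"y": 0,"z": 0,"roll": 0}])

```text
time: 8.92
tool_pos: [691.6, -95.9, 78.5]
tcp_rot: [2.996, 1.563, -0.146]
contact_force: [9.1, -0.4, -0.9]
grip_width: 47.8
```

>>> move_arm(deltas=[{"x": -0.018,"y": 0,"z": 0.063,"roll": 0},{"x": -0.018,"y": 0,"z": 0.063,"roll": 0},{"x": -0.018,"y": 0,"z": 0.063,"roll": 0},{"x": -0.006,"y": 0,"z": 0.064,"roll": 0},{"x": -0.006,"y": 0,"z": 0.064,"roll": 0},{"x": -0.006,"y": 0,"z": 0.064,"roll": 0},{"x": 0,"y": 0,"z": 0,"roll": 0}])

```text
time: 9.5
tool_pos: [673.6, -95.8, 80.2]
tcp_rot: [2.55, 1.57, -0.592]
contact_force: [1.6, -0.2, 5.1]
grip_width: 47.6
```

```bash
python3 - <<'E'
from h import *
plan([676.3,-92,80.6],90); snap('scene','s7')
d=cv2.imread('pics/s7_raw.png')[150:300,220:370]; cv2.imwrite('pics/c7.png',cv2.resize(d,(600,600),interpolation=cv2.INTER_CUBIC))
E
```

```text
t 9.5 tcp [673.6 -95.8  80.2] q [-0.25  0.78  1.25 -0.    1.11  1.32] F [ 1.6 -0.2  5.1] w 47.6
toolY [-0.001 -1.     0.   ] toolZ [-1.     0.001 -0.001] shift/40 [-0.01  -0.094 -0.068]
jaw yaw -90.06 turn world 0.06 roll units -0.01 alt 44.99
```

View pics/c7.png

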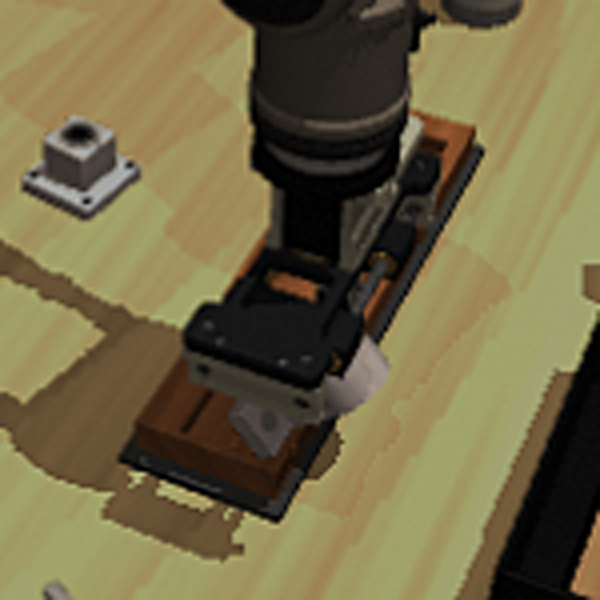

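The foot end at crop (265,425) is now steep, roughly 65–70°. Finishing the arc onto the block top, with a light press at the end.

>>> move_arm(deltas=[{"x": 0.003,"y": 0,"z": 0.063,"roll": 0},{"x": 0.006,"y": 0,"z": 0.063,"roll": 0},{"x": 0.012,"y": 0,"z": 0.063,"roll": 0},{"x": 0.018,"y": 0,"z": 0.063,"roll": 0},{"x": 0.022,"y": 0,"z": 0.063,"roll": 0},{"x": 0,"y": 0,"z": 0,"roll": 0}])

```text
time: 10.05
tool_pos: [663.9, -96.2, 80.2]
tcp_rot: [2.933, 1.562, -0.21]
contact_force: [4.7, 0.2, 11.3]
grip_width: 47.9
```

```bash
python3 - <<'E'
from h import *
plan([661,-92,78],90); snap('scene','s8')
d=cv2.imread('pics/s8_raw.png')[170:290,220:340]; cv2.imwrite('pics/c8.png',cv2.resize(d,(600,600),interpolation=cv2.INTER_CUBIC))
E
```

```text
t 10.05 tcp [663.9 -96.2  80.2] q [-0.26  0.76  1.29  0.    1.08  1.31] F [ 4.7  0.2 11.3] w 47.9
toolY [-0.001 -1.     0.002] toolZ [-1.     0.001 -0.008] shift/40 [ 0.054 -0.104  0.072]
jaw yaw -90.07 turn world 0.07 roll units -0.02 alt 44.98
```

View pics/c8.png

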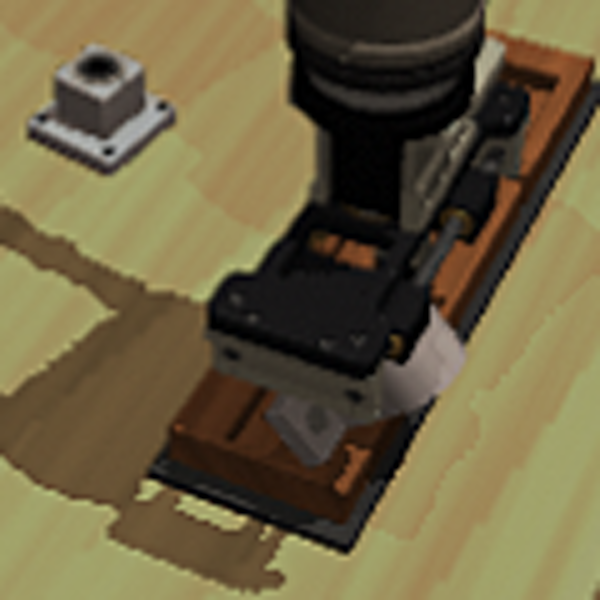

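The foot end face is visible. I'll measure its tilt by casting rays onto the foot's end plane.

```bash
python3 - <<'E'
from h import *
d=cv2.imread('pics/s8_raw.png')[235:275,265:305]; cv2.imwrite('pics/c8b.png',cv2.resize(d,(600,600),interpolation=cv2.INTER_CUBIC))
px=(np.array([[318,465],[272,415],[295,395],[345,432]])+.5)/5-.5+[220,170]
o,r=ray('scene',px); print((o+r*((-144-o[1])/r[:,1])[:,None]).round(1))
E
```

```text
[[ 658.9 -144.    36.6]
 [ 636.  -144.    59. ]
 [ 647.1 -144.    77.4]
 [ 671.4 -144.    64.9]]
```

View pics/c8b.png

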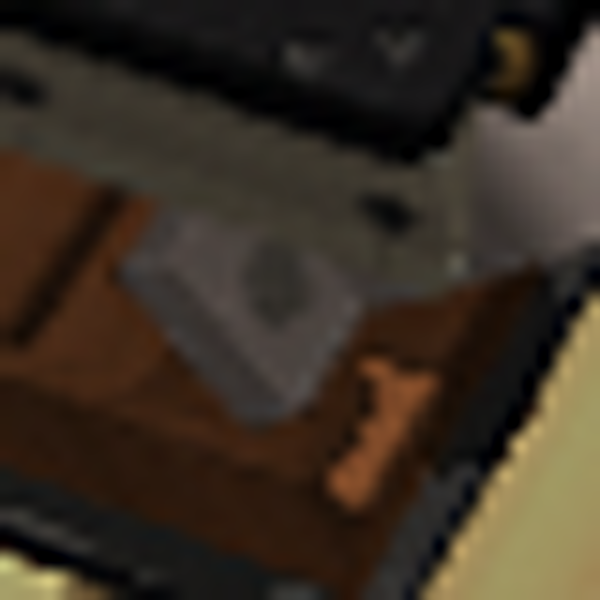

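The foot is only about 45–50° up. Its lower edge slipped over the block edge and dragged on top. I'll lift off, go back outside the edge, engage the sole deeper and repeat with a tighter radius.

>>> move_arm(deltas=[{"x": -0.3,"y": 0,"z": 0,"roll": 0},{"x": -0.1,"y": 0,"z": -0.2,"roll": 0},{"x": 0,"y": -0.1,"z": -0.4,"roll": 0},{"x": 0,"y": 0,"z": -0.4,"roll": 0},{"x": 0.15,"y": 0,"z": -0.03,"roll": 0},{"x": 0.3,"y": 0,"z": 0,"roll": 0},{"x": 0.12,"y": 0,"z": 0,"roll": 0},{"x": 0,"y": 0,"z": 0,"roll": 0},{"x": 0,"y": 0,"z": 0,"roll": 0}])

```text
time: 10.85
tool_pos: [700.9, -91.6, 68.7]
tcp_rot: [-0.185, 1.567, 2.955]
contact_force: [-0.7, 0.3, -4.2]
grip_width: 47.9
```

```bash
python3 - <<'E'
from h import *
plan([697.3,-92,73.5],90); snap('scene','s9')
d=cv2.imread('pics/s9_raw.png')[170:290,240:360]; cv2.imwrite('pics/c9.png',cv2.resize(d,(600,600),interpolation=cv2.INTER_CUBIC))
E
```

```text
t 10.85 tcp [700.9 -91.6  68.7] q [-0.24  0.84  1.16 -0.    1.15  1.33] F [-0.7  0.3 -4.2] w 47.9
toolY [-0.001 -1.    -0.001] toolZ [-1.     0.001  0.003] shift/40 [-0.119  0.01   0.09 ]
jaw yaw -90.07 turn world 0.07 roll units -0.02 alt 44.98
```

View pics/c9.png

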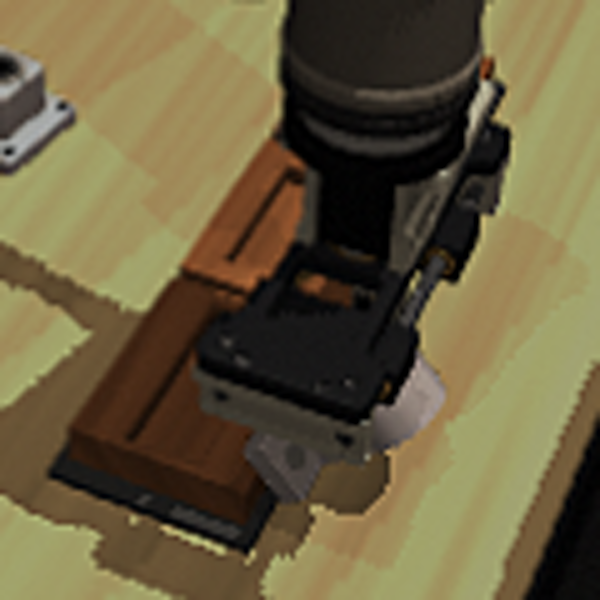

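The foot is outside and just below the edge. Raising slightly, then creeping in to contact.

>>> move_arm(deltas=[{"x": -0.12,"y": 0,"z": 0,"roll": 0},{"x": 0,"y": 0,"z": 0.04,"roll": 0},{"x": 0,"y": 0,"z": 0,"roll": 0}])

```text
time: 11.15
tool_pos: [700.9, -91.8, 76.1]
tcp_rot: [2.821, 1.569, -0.321]
contact_force: [0.0, 0.1, -3.8]
grip_width: 47.7
```

>>> move_arm(deltas=[{"x": 0,"y": 0,"z": 0.04,"roll": 0},{"x": 0,"y": 0,"z": 0,"roll": 0}])

```text
time: 11.32
tool_pos: [698.8, -91.7, 75.2]
tcp_rot: [1.391, 1.571, -1.751]
contact_force: [-0.2, 0.9, -3.7]
grip_width: 48.0
```

>>> move_arm(deltas=[{"x": 0,"y": 0,"z": 0.04,"roll": 0},{"x": 0,"y": 0,"z": 0,"roll": 0}])

```text
time: 11.48
tool_pos: [697.2, -91.7, 74.8]
tcp_rot: [0.065, 1.57, -3.077]
contact_force: [-0.4, 1.3, -3.1]
grip_width: 47.8
```

>>> move_arm(deltas=[{"x": 0,"y": 0,"z": 0.04,"roll": 0},{"x": 0,"y": 0,"z": 0,"roll": 0}])

```text
time: 11.65
tool_pos: [695.6, -91.7, 74.8]
tcp_rot: [-0.015, 1.57, 3.125]
contact_force: [-0.1, 0.2, -2.8]
grip_width: 47.7
```

>>> move_arm(deltas=[{"x": 0,"y": 0,"z": 0.05,"roll": 0},{"x": 0,"y": 0,"z": 0,"roll": 0}])

```text
time: 11.82
tool_pos: [693.6, -91.7, 74.8]
tcp_rot: [0.085, 1.57, -3.058]
contact_force: [0.4, 0.2, -3.7]
grip_width: 47.8
```

>>> move_arm(deltas=[{"x": 0,"y": 0,"z": 0.05,"roll": 0},{"x": 0,"y": 0,"z": 0,"roll": 0}])

```text
time: 11.98
tool_pos: [691.6, -91.7, 74.9]
tcp_rot: [0.19, 1.57, -2.953]
contact_force: [-0.2, 0.3, -4.0]
grip_width: 47.7
```

>>> move_arm(deltas=[{"x": 0,"y": 0,"z": 0.05,"roll": 0},{"x": 0,"y": 0,"z": 0,"roll": 0}])

```text
time: 12.15
tool_pos: [690.5, -91.8, 75.4]
tcp_rot: [2.992, 1.569, -0.151]
contact_force: [1.3, 0.2, -3.2]
grip_width: 47.8
```

```bash
python3 - <<'E'
from h import *
plan([697.3,-92,73.5],90); snap('scene','s10')
d=cv2.imread('pics/s10_raw.png')[170:290,240:360]; cv2.imwrite('pics/c10.png',cv2.resize(d,(600,600),interpolation=cv2.INTER_CUBIC))
E
```

```text
t 12.15 tcp [690.5 -91.8  75.4] q [-0.24  0.81  1.2   0.    1.13  1.33] F [ 1.3  0.2 -3.2] w 47.8
toolY [-0.001 -1.     0.   ] toolZ [-1.     0.001 -0.002] shift/40 [ 0.049  0.006 -0.17 ]
jaw yaw -90.07 turn world 0.07 roll units -0.02 alt 44.98
```

View pics/c10.png

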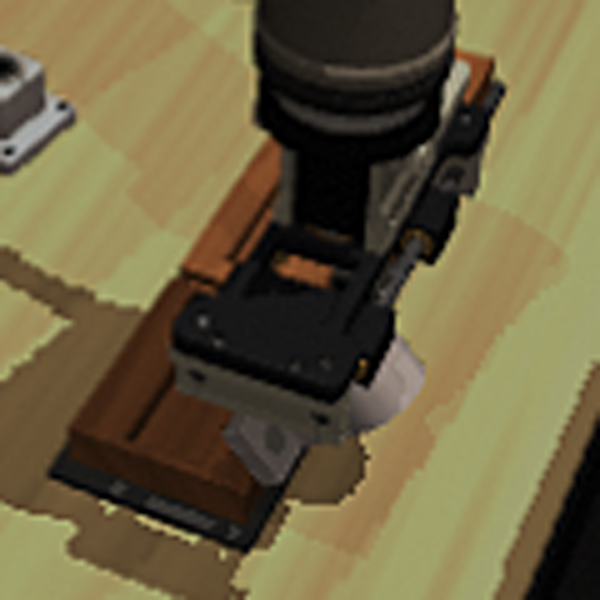

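Contact now: the sole is about 39 mm from the grasp, since the part slid roughly 3 mm in the pads. I'll engage deeper (about 10 mm lever) and arc at r ≈ 40 mm.

>>> move_arm(deltas=[{"x": 0,"y": 0,"z": -0.15,"roll": 0},{"x": 0.09,"y": 0,"z": 0,"roll": 0},{"x": 0,"y": 0,"z": 0.045,"roll": 0},{"x": 0,"y": 0,"z": 0,"roll": 0}])

```text
time: 12.53
tool_pos: [694.3, -91.7, 71.0]
tcp_rot: [2.958, 1.57, -0.185]
contact_force: [2.1, 0.8, -2.0]
grip_width: 47.9
```

>>> move_arm(deltas=[{"x": -0.02,"y": 0,"z": 0.05,"roll": 0},{"x": -0.02,"y": 0,"z": 0.05,"roll": 0},{"x": -0.02,"y": 0,"z": 0.05,"roll": 0},{"x": -0.02,"y": 0,"z": 0.05,"roll": 0},{"x": 0,"y": 0,"z": 0,"roll": 0}])

```text
time: 12.95
tool_pos: [688.8, -92.0, 76.8]
tcp_rot: [2.994, 1.562, -0.149]
contact_force: [7.7, 1.5, -0.9]
grip_width: 47.8
```

>>> move_arm(deltas=[{"x": -0.01,"y": 0,"z": 0.058,"roll": 0},{"x": -0.01,"y": 0,"z": 0.058,"roll": 0},{"x": -0.01,"y": 0,"z": 0.058,"roll": 0},{"x": 0,"y": 0,"z": 0,"roll": 0}])

```text
time: 13.28
tool_pos: [682.4, -92.0, 78.4]
tcp_rot: [2.998, 1.561, -0.145]
contact_force: [9.2, -0.2, 1.7]
grip_width: 47.6
```

```bash
python3 - <<'E'
from h import *
plan([680,-92,76],90); snap('scene','s11')
d=cv2.imread('pics/s11_raw.png')[170:290,240:360]; cv2.imwrite('pics/c11.png',cv2.resize(d,(600,600),interpolation=cv2.INTER_CUBIC))
E
```

```text
t 13.28 tcp [682.4 -92.   78.4] q [-0.25  0.79  1.23  0.    1.11  1.33] F [ 9.2 -0.2  1.7] w 47.6
toolY [-0.001 -1.     0.001] toolZ [-1.     0.001 -0.01 ] shift/40 [0.059 0.001 0.059]
jaw yaw -90.08 turn world 0.08 roll units -0.02 alt 44.98
```

View pics/c11.png

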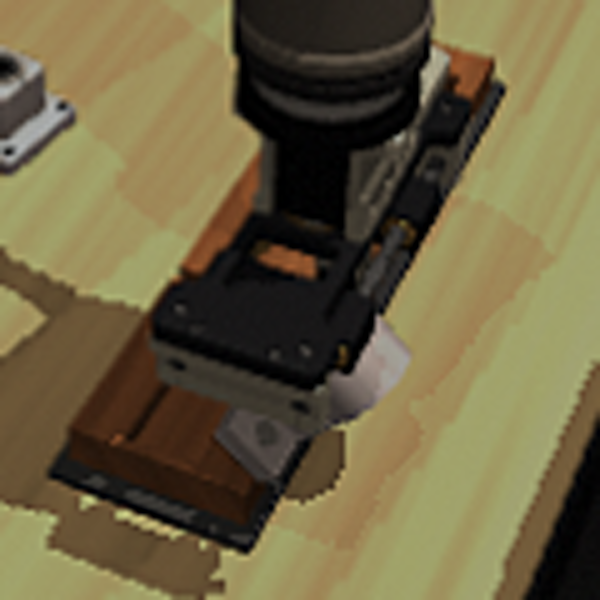

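It is turning (about 60–65° now), and the arm yields about 2 mm under 9 N. Continuing with more downward bias.

>>> move_arm(deltas=[{"x": 0.02,"y": 0,"z": 0.05,"roll": 0},{"x": 0.02,"y": 0,"z": 0.05,"roll": 0},{"x": 0.02,"y": 0,"z": 0.05,"roll": 0},{"x": 0.02,"y": 0,"z": 0.05,"roll": 0},{"x": 0,"y": 0,"z": 0,"roll": 0}])

```text
time: 13.75
tool_pos: [676.7, -92.0, 78.3]
tcp_rot: [3.007, 1.554, -0.136]
contact_force: [10.5, 1.9, 10.8]
grip_width: 47.8
```

>>> move_arm(deltas=[{"x": 0.02,"y": 0,"z": 0.05,"roll": 0},{"x": 0.02,"y": 0,"z": 0.05,"roll": 0},{"x": 0.02,"y": 0,"z": 0.05,"roll": 0},{"x": 0,"y": 0,"z": 0,"roll": 0}])

```text
time: 14.08
tool_pos: [672.2, -92.0, 77.6]
tcp_rot: [3.011, 1.55, -0.132]
contact_force: [12.0, 2.9, 17.7]
grip_width: 47.9
```

```bash
python3 - <<'E'
from h import *
plan([666,-92,75],90); snap('scene','s12')
d=cv2.imread('pics/s12_raw.png')[170:290,240:360]; cv2.imwrite('pics/c12.png',cv2.resize(d,(600,600),interpolation=cv2.INTER_CUBIC))
E
```

```text
t 14.08 tcp [672.2 -92.   77.6] q [-0.25  0.77  1.28  0.    1.07  1.32] F [12.   2.9 17.7] w 47.9
toolY [-0.002 -1.     0.003] toolZ [-1.     0.001 -0.021] shift/40 [0.062 0.001 0.155]
jaw yaw -90.09 turn world 0.09 roll units -0.02 alt 44.98
```

View pics/c12.png

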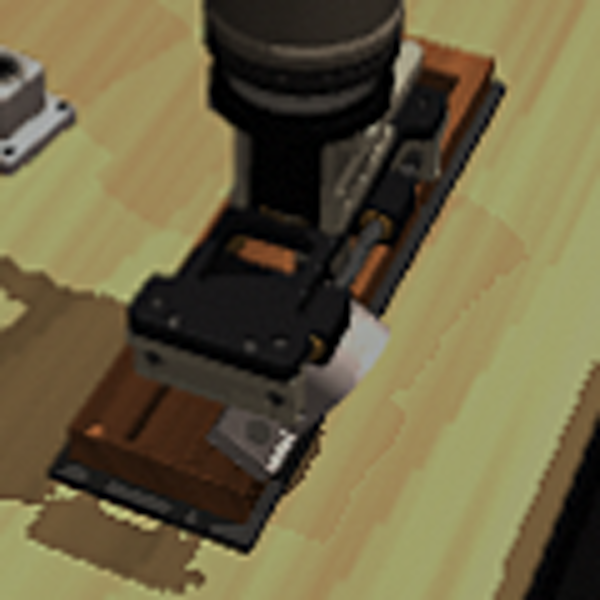

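Now about 75–80°, with force under 22 N. Continuing inward with a gentle press.

>>> move_arm(deltas=[{"x": 0.01,"y": 0,"z": 0.06,"roll": 0},{"x": 0.01,"y": 0,"z": 0.06,"roll": 0},{"x": 0.02,"y": 0,"z": 0.06,"roll": 0},{"x": 0.02,"y": 0,"z": 0.06,"roll": 0},{"x": 0,"y": 0,"z": 0,"roll": 0}])

```text
time: 14.55
tool_pos: [660.6, -91.9, 74.0]
tcp_rot: [2.994, 1.555, -0.149]
contact_force: [6.2, 2.4, 18.1]
grip_width: 47.9
```

>>> move_arm(deltas=[{"x": 0.03,"y": 0,"z": 0.02,"roll": 0},{"x": 0.03,"y": 0,"z": 0.02,"roll": 0},{"x": 0,"y": 0,"z": 0,"roll": 0}])

```text
time: 14.8
tool_pos: [658.3, -91.9, 72.2]
tcp_rot: [2.984, 1.557, -0.159]
contact_force: [2.7, 3.4, 23.5]
grip_width: 47.8
```

```bash
python3 - <<'E'
from h import *
plan([661,-92,75],90); snap('scene','s13')
d=cv2.imread('pics/s13_raw.png')[190:280,240:330]; cv2.imwrite('pics/c13.png',cv2.resize(d,(600,600),interpolation=cv2.INTER_CUBIC))
E
```

```text
t 14.8 tcp [658.3 -91.9  72.2] q [-0.25  0.76  1.32  0.    1.05  1.32] F [ 2.7  3.4 23.5] w 47.8
toolY [-0.001 -1.     0.002] toolZ [-1.     0.001 -0.014] shift/40 [-0.07   0.003 -0.07 ]
jaw yaw -90.08 turn world 0.08 roll units -0.02 alt 44.98
```

View pics/c13.png

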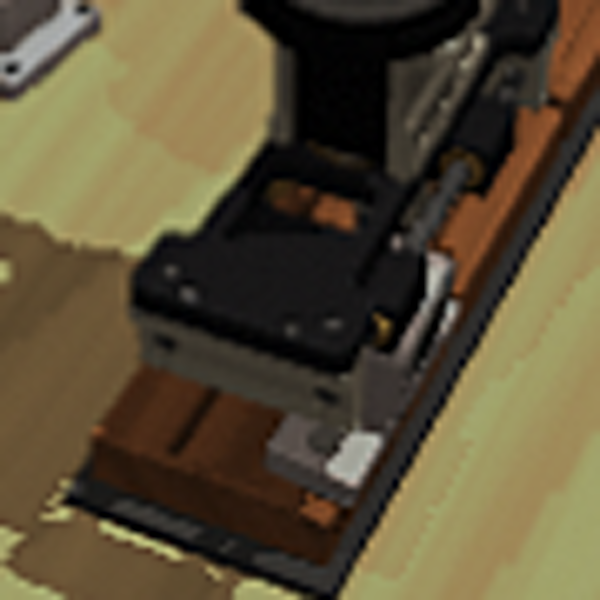

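The pillow now stands upright on the block top, foot flat, with its end at about crop (325,455). While it rests at a known height I'll measure its foot corners relative to the block.

```bash
python3 - <<'E'
from h import *
d=cv2.imread('pics/s13_raw.png')[245:275,268:308]; cv2.imwrite('pics/c13b.png',cv2.resize(d,(800,600),interpolation=cv2.INTER_CUBIC))
print('grid px for y=-140 x=640..675 z30:',proj('scene',[[640,-140,30],[674,-140,30],[640,-140,44],[674,-140,44]]).round(1).tolist())
print('block far/-y corner top', proj('scene',[[676.2,-148.5,30]]).round(1))
E
```

```text
grid px for y=-140 x=640..675 z30: [[276.3, 260.5], [290.0, 265.5], [276.3, 256.5], [290.2, 261.4]]
block far/-y corner top [[289.4 268.5]]
```

View pics/c13b.png

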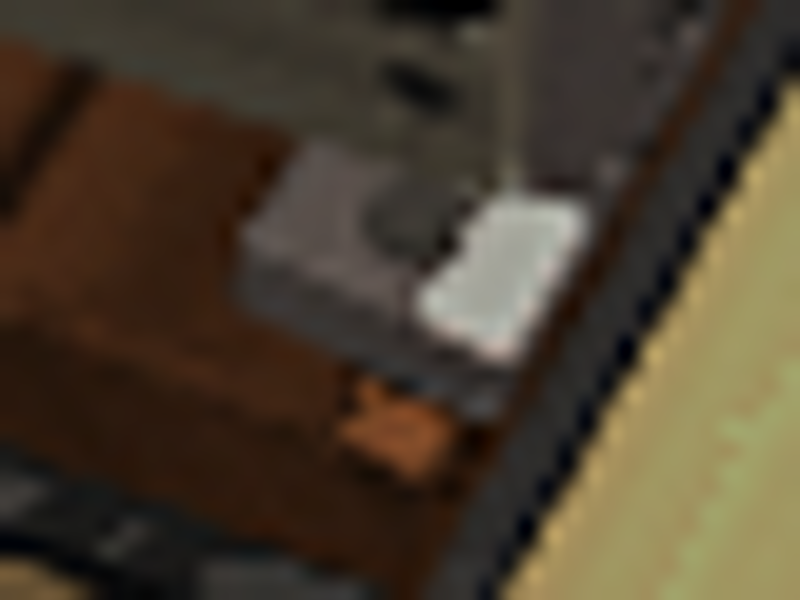

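```bash
python3 - <<'E'
from h import *
w=onz('scene',[[279.4,259.0],[292.5,265.3]],30);print(w.round(1)); 
w=onz('scene',[[279.6,256.3],[293.1,262.7]],44);print(w.round(1)); 
print(tool()[1].round(1))
E
```

```text
[[ 644.5 -132.8   30. ]
 [ 678.9 -137.    30. ]]
[[ 646.5 -136.4   44. ]
 [ 681.4 -140.6   44. ]]
[658.3 -91.9  72.2]
```

>>> move_arm(deltas=[{"x": -0.06,"y": 0,"z": 0,"roll": 0},{"x": -0.2,"y": 0,"z": 0,"roll": 0},{"x": -0.14,"y": 0,"z": 0,"roll": 0},{"x": 0,"y": 0,"z": 0,"roll": 0}])

```text
time: 15.18
tool_pos: [653.7, -91.7, 82.3]
tcp_rot: [1.172, 1.57, -1.97]
contact_force: [0.2, 0.1, -3.6]
grip_width: 48.0
```

```bash
python3 - <<'E'
from h import *
plan([630,-92,85],90); snap('scene','s14')
d=cv2.imread('pics/s14_raw.png')[190:280,240:330]; cv2.imwrite('pics/c14.png',cv2.resize(d,(600,600),interpolation=cv2.INTER_CUBIC))
E
```

```text
t 15.18 tcp [653.7 -91.7  82.3] q [-0.26  0.74  1.32 -0.    1.08  1.32] F [ 0.2  0.1 -3.6] w 48.0
toolY [-0.001 -1.     0.   ] toolZ [-1.     0.001  0.   ] shift/40 [-0.068  0.007  0.593]
jaw yaw -90.06 turn world 0.06 roll units -0.01 alt 44.99
```

View pics/c14.png

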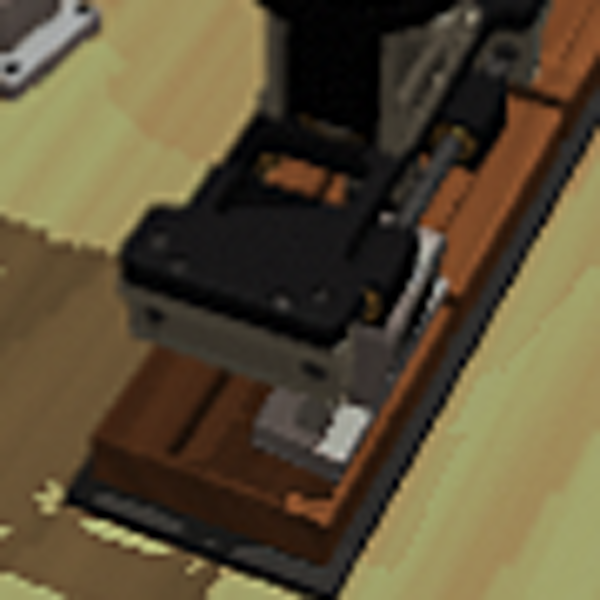

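Lifted and still upright. The foot centre is about 4.4 mm beyond the TCP in +x, so the TCP target is x ≈ 626.6. I'll go over the pocket, come down near its mouth and look.

>>> move_arm(deltas=[{"x": -0.05,"y": 0.01,"z": 0.2,"roll": 0},{"x": 0,"y": 0,"z": 0.3,"roll": 0},{"x": 0,"y": 0,"z": 0.17,"roll": 0},{"x": 0.1,"y": 0,"z": 0,"roll": 0},{"x": 0,"y": 0,"z": 0,"roll": 0},{"x": 0,"y": 0,"z": 0,"roll": 0}])

```text
time: 15.73
tool_pos: [627.3, -92.0, 78.7]
tcp_rot: [-0.193, 1.57, 2.947]
contact_force: [0.3, -0.2, -4.9]
grip_width: 47.8
```

```bash
python3 - <<'E'
from h import *
plan([626.6,-92.2,80],90); snap('scene','s15')
d=cv2.imread('pics/s15_raw.png')[215:275,235:315]; cv2.imwrite('pics/c15.png',cv2.resize(d,(800,600),interpolation=cv2.INTER_CUBIC))
E
```

```text
t 15.73 tcp [627.3 -92.   78.7] q [-0.27  0.71  1.41 -0.    1.03  1.31] F [ 0.3 -0.2 -4.9] w 47.8
toolY [-0.001 -1.    -0.   ] toolZ [-1.     0.001  0.001] shift/40 [-0.032  0.004  0.017]
jaw yaw -90.07 turn world 0.07 roll units -0.02 alt 44.98
```

View pics/c15.png

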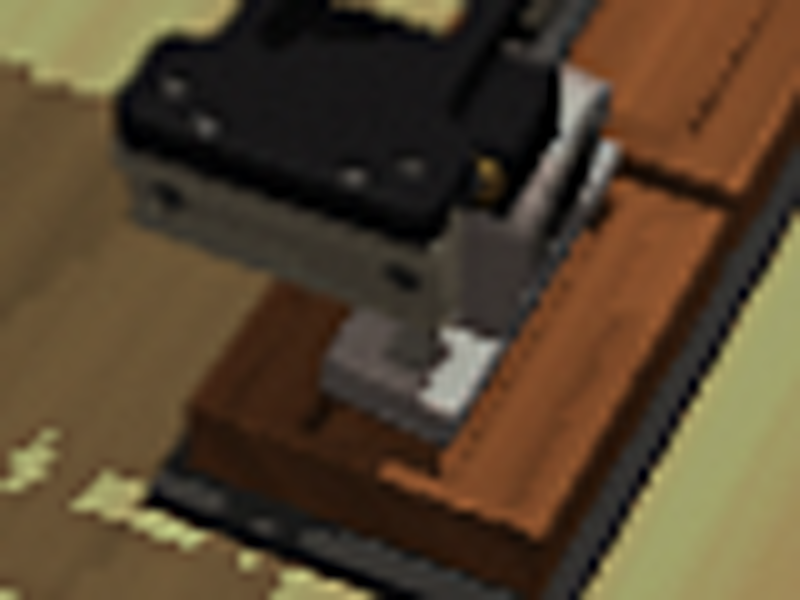

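```bash
python3 - <<'E'
from h import *
f=lambda a:(np.array(a)+.5)/10-.5+[235,215]
print('sole',onz('scene',f([[325,393],[440,441]]),36.5).round(1)); print('foot top',onz('scene',f([[326,362],[447,412]]),50.5).round(1))
print('pocket',onz('scene',f([[318,426],[440,470]]),30).round(1)); print('block corners',onz('scene',f([[190,408],[545,538]]),30).round(1))
E
```

```text
sole [[ 614.6 -136.    36.5]
 [ 644.6 -137.8   36.5]]
foot top [[ 616.3 -138.7   50.5]
 [ 647.4 -140.5   50.5]]
pocket [[ 615.  -140.7   30. ]
 [ 645.9 -140.5   30. ]]
block corners [[ 585.8 -148.6   30. ]
 [ 675.5 -148.5   30. ]]
```

The foot (centre x about 630.7) lines up with the pocket (630.5). Lowering in two stages with a force check.

>>> move_arm(deltas=[{"x": 0.08,"y": 0,"z": 0,"roll": 0},{"x": 0.08,"y": 0,"z": 0,"roll": 0},{"x": 0.08,"y": 0,"z": 0,"roll": 0},{"x": 0.06,"y": 0,"z": 0,"roll": 0},{"x": 0,"y": 0,"z": 0,"roll": 0}])

```text
time: 16.2
tool_pos: [626.7, -91.9, 66.4]
tcp_rot: [-0.205, 1.569, 2.936]
contact_force: [-0.9, 0.5, -4.8]
grip_width: 48.0
```

>>> move_arm(deltas=[{"x": 0.08,"y": 0,"z": 0,"roll": 0},{"x": 0.06,"y": 0,"z": 0,"roll": 0},{"x": 0.05,"y": 0,"z": 0,"roll": 0},{"x": 0,"y": 0,"z": 0,"roll": 0}])

```text
time: 16.53
tool_pos: [626.1, -91.9, 59.3]
tcp_rot: [-0.136, 1.568, 3.004]
contact_force: [-5.4, 0.5, -0.9]
grip_width: 47.6
```

In the pocket at z = 59, with a slight push from the far wall. I'll ease 1 mm towards −x and go down to the floor.

>>> move_arm(deltas=[{"x": 0,"y": 0,"z": 0.025,"roll": 0},{"x": 0.03,"y": 0,"z": 0,"roll": 0},{"x": 0.03,"y": 0,"z": 0,"roll": 0},{"x": 0,"y": 0,"z": 0,"roll": 0}])

```text
time: 16.87
tool_pos: [626.0, -92.0, 59.2]
tcp_rot: [2.375, 1.57, -0.768]
contact_force: [-8.3, 1.0, 11.2]
grip_width: 47.7
```

>>> move_arm(deltas=[{"x": 0.04,"y": 0,"z": 0,"roll": 0},{"x": 0.0,"y": 0,"z": 0,"roll": 0}])

```text
time: 17.03
tool_pos: [626.0, -92.0, 59.1]
tcp_rot: [2.561, 1.57, -0.582]
contact_force: [-12.5, 2.3, 20.6]
grip_width: 47.5
```

```bash
python3 - <<'E'
from h import *
plan([626.6,-92.2,58],90); snap('scene','s16')
d=cv2.imread('pics/s16_raw.png')[215:275,235:315]; cv2.imwrite('pics/c16.png',cv2.resize(d,(800,600),interpolation=cv2.INTER_CUBIC))
E
```

```text
t 17.03 tcp [626.  -92.   59.1] q [-0.27  0.73  1.43 -0.    0.98  1.31] F [-12.5   2.3  20.6] w 47.5
toolY [-0.001 -1.     0.001] toolZ [-1.     0.001 -0.001] shift/40 [ 0.027  0.006 -0.015]
jaw yaw -90.05 turn world 0.05 roll units -0.01 alt 44.99
```

View pics/c16.png

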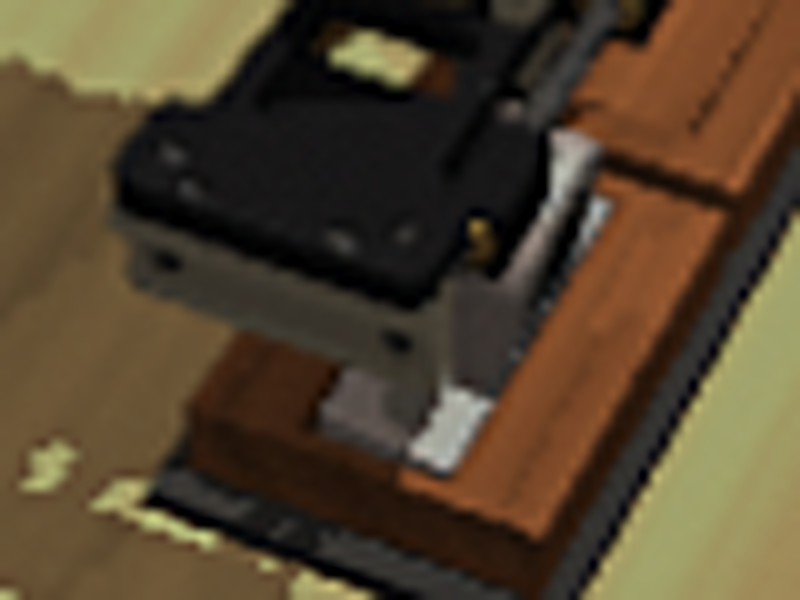

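The foot looks flush with the block top. Opening the jaws a little so it settles, then rising to check.

>>> move_arm(deltas=[{"x": -0.02,"y": 0,"z": 0,"roll": 0},{"x": 0,"y": 0,"z": 0,"roll": 0},{"x": 0,"y": 0,"z": 0,"roll": 0},{"x": 0,"y": 0,"z": 0,"roll": 0}], grip=0.8)

```text
time: 17.42
tool_pos: [626.7, -92.1, 56.5]
tcp_rot: [2.876, 1.57, -0.267]
contact_force: [0.2, -1.0, -0.1]
grip_width: 69.7
```

>>> move_arm(deltas=[{"x": -0.3,"y": 0,"z": 0,"roll": 0},{"x": -0.5,"y": 0,"z": 0,"roll": 0},{"x": -0.5,"y": 0,"z": 0,"roll": 0},{"x": -0.5,"y": 0,"z": 0,"roll": 0},{"x": -0.5,"y": 0,"z": 0,"roll": 0},{"x": -0.3,"y": -0.4,"z": 0.4,"roll": 0},{"x": 0,"y": -0.5,"z": 0.6,"roll": 0},{"x": 0,"y": -0.6,"z": 0.8,"roll": 0},{"x": 0,"y": -0.6,"z": 0.8,"roll": 0},{"x": 0,"y": -0.6,"z": 0.8,"roll": 0},{"x": 0,"y": 0,"z": 0,"roll": 0}])

```text
time: 18.33
tool_pos: [483.7, 19.8, 160.3]
tcp_rot: [-0.259, 1.564, 2.884]
contact_force: [-0.3, 0.9, -0.1]
grip_width: 73.5
```

```bash
python3 - <<'E'
from h import *
plan([435,58,60],80); snap('scene','s17'); snap('top','t17')
d=cv2.imread('pics/s17_raw.png')[205:280,240:340]; cv2.imwrite('pics/c17.png',cv2.resize(d,(800,600),interpolation=cv2.INTER_CUBIC))
E
```

```text
t 18.33 tcp [483.7  19.8 160.3] q [-0.12  0.37  1.76  0.    1.02  1.45] F [-0.3  0.9 -0.1] w 73.5
toolY [ 0.002 -1.    -0.002] toolZ [-1.    -0.002  0.007] shift/40 [ 2.518 -0.954  1.198]
jaw yaw -89.91 turn world -10.09 roll units 2.52 alt -42.48
```

View pics/c17.png

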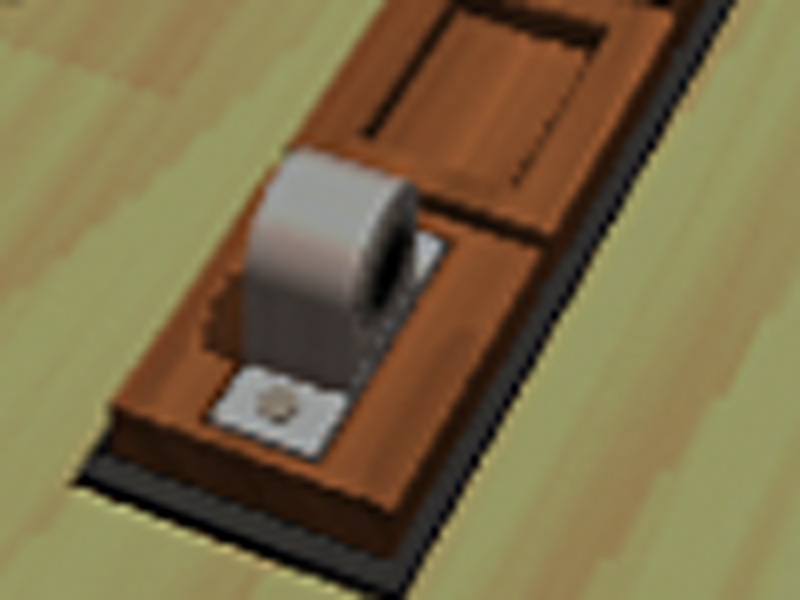

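View pics/t17.png

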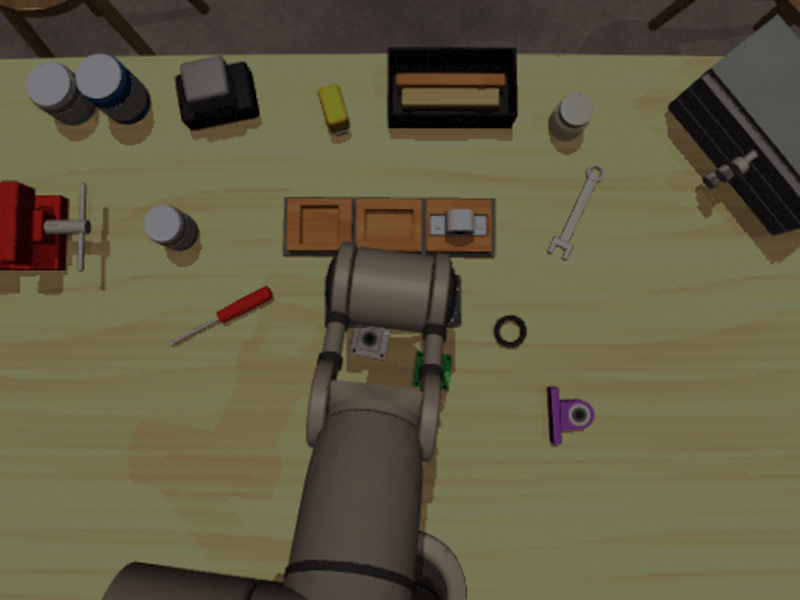

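The pillow stands upright with the foot top flush with the block surface. Foot and pocket are both 14 mm, so it is home. The tape, the look-alikes and the tools are unmoved. Next, the flange at (435.5, 59), with the jaws at yaw 80°.

>>> move_arm(deltas=[{"x": 0,"y": -0.33,"z": 0.4,"roll": 0},{"x": 0,"y": -0.33,"z": 0.4,"roll": 0},{"x": 0,"y": -0.33,"z": 0.4,"roll": 0},{"x": 0.2,"y": 0,"z": 0,"roll": 0.84},{"x": 0.4,"y": 0,"z": 0,"roll": 0.84},{"x": 0.4,"y": 0,"z": 0,"roll": 0.84},{"x": 0.5,"y": 0,"z": 0,"roll": 0},{"x": 0.5,"y": 0,"z": 0,"roll": 0},{"x": 0,"y": 0,"z": 0,"roll": 0},{"x": 0,"y": 0,"z": 0,"roll": 0}])

```text
time: 19.27
tool_pos: [443.2, 55.2, 80.3]
tcp_rot: [0.337, 1.57, -2.982]
contact_force: [0.3, 0.0, 0.3]
grip_width: 73.6
```

```bash
python3 - <<'E'
from h import *
plan([435.6,59,42],80); snap('scene','s18')
d=cv2.imread('pics/s18_raw.png')[130:230,180:313]; cv2.imwrite('pics/c18.png',cv2.resize(d,(798,600),interpolation=cv2.INTER_CUBIC))
E
```

```text
t 19.27 tcp [443.2  55.2  80.3] q [-0.05  0.44  1.95 -0.    0.76  1.7 ] F [0.3 0.  0.3] w 73.6
toolY [-0.177 -0.984  0.   ] toolZ [-0.984  0.177  0.001] shift/40 [ 0.958 -0.059  0.204]
jaw yaw -100.18 turn world 0.18 roll units -0.05 alt 44.95
```

View pics/c18.png

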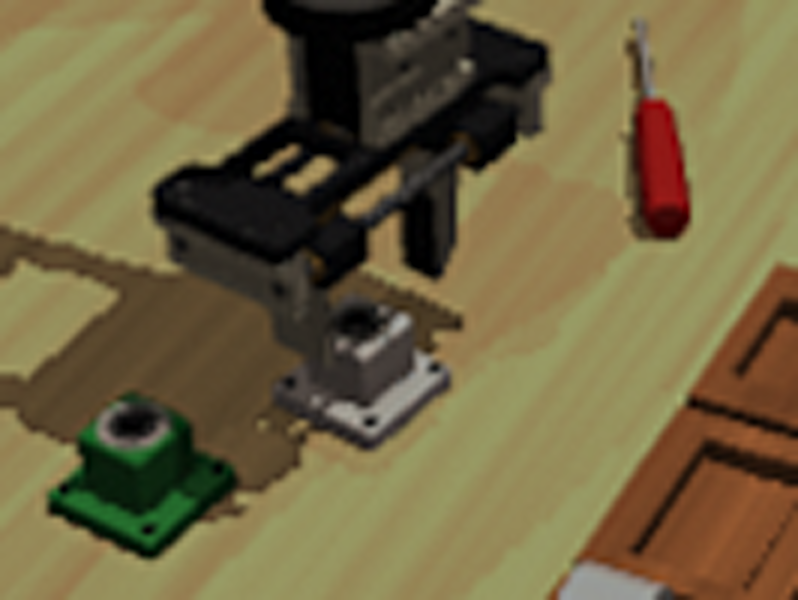

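The jaws straddle the bare flange's boss at crop (365,350), and the green one is clear of them. Fine shift, descend and grip.

>>> move_arm(deltas=[{"x": 0.2,"y": -0.06,"z": 0.2,"roll": 0},{"x": 0.4,"y": 0,"z": 0,"roll": 0},{"x": 0.26,"y": 0,"z": 0,"roll": 0},{"x": 0.1,"y": 0,"z": 0,"roll": 0},{"x": 0,"y": 0,"z": 0,"roll": 0}])

```text
time: 19.73
tool_pos: [435.6, 59.4, 42.5]
tcp_rot: [-3.127, 1.57, -0.162]
contact_force: [-0.8, -0.8, 0.9]
grip_width: 73.5
```

>>> move_arm(deltas=[{"x": 0,"y": 0,"z": 0,"roll": 0},{"x": 0,"y": 0,"z": 0,"roll": 0},{"x": 0,"y": 0,"z": 0,"roll": 0},{"x": 0,"y": 0,"z": 0,"roll": 0},{"x": 0,"y": 0,"z": 0,"roll": 0},{"x": 0,"y": 0,"z": 0,"roll": 0},{"x": 0,"y": 0,"z": 0,"roll": 0}], grip=0)

```text
time: 20.32
tool_pos: [435.0, 59.5, 42.3]
tcp_rot: [2.8, 1.57, -0.519]
contact_force: [-1.2, -0.8, 2.1]
grip_width: 37.3
```

>>> move_arm(deltas=[{"x": -0.3,"y": 0,"z": 0,"roll": 0},{"x": -0.5,"y": 0,"z": 0,"roll": 0},{"x": -0.5,"y": 0,"z": 0,"roll": -0.84},{"x": -0.2,"y": 0,"z": 0,"roll": -0.84},{"x": 0,"y": 0,"z": 0,"roll": -0.84},{"x": 0,"y": 0,"z": 0,"roll": 0},{"x": 0,"y": 0,"z": 0,"roll": 0}])

```text
time: 20.9
tool_pos: [434.4, 59.6, 101.7]
tcp_rot: [0.03, 1.57, -3.115]
contact_force: [-0.8, -1.1, -3.4]
grip_width: 37.6
```

```bash
python3 - <<'E'
from h import *
plan([632,147,95],90)
E
```

```text
t 20.9 tcp [434.4  59.6 101.7] q [-0.04  0.39  1.95 -0.    0.81  1.53] F [-0.8 -1.1 -3.4] w 37.6
toolY [-0.003 -1.     0.   ] toolZ [-1.     0.003  0.001] shift/40 [ 0.163 -2.199 -4.935]
jaw yaw -90.16 turn world 0.16 roll units -0.04 alt 44.96
```

Gripped (37.6 mm) and lifted. Carrying it to the square nest, stopping just above the mouth.

>>> move_arm(deltas=[{"x": 0,"y": -0.22,"z": -0.49,"roll": 0},{"x": 0,"y": -0.22,"z": -0.49,"roll": 0},{"x": 0,"y": -0.22,"z": -0.49,"roll": 0},{"x": 0,"y": -0.22,"z": -0.49,"roll": 0},{"x": 0,"y": -0.22,"z": -0.49,"roll": 0},{"x": 0,"y": -0.22,"z": -0.49,"roll": 0},{"x": 0,"y": -0.22,"z": -0.49,"roll": 0},{"x": 0,"y": -0.22,"z": -0.49,"roll": 0},{"x": 0.1,"y": -0.22,"z": -0.49,"roll": 0},{"x": 0.2,"y": -0.22,"z": -0.49,"roll": 0},{"x": 0.2,"y": 0,"z": -0.03,"roll": 0},{"x": 0.12,"y": 0,"z": 0,"roll": 0},{"x": 0,"y": 0,"z": 0,"roll": 0},{"x": 0,"y": 0,"z": 0,"roll": 0}])

```text
time: 22.07
tool_pos: [630.8, 146.9, 76.3]
tcp_rot: [0.174, 1.568, -2.97]
contact_force: [0.2, -0.6, -3.8]
grip_width: 37.6
```

```bash
python3 - <<'E'
from h import *
plan([632,147,78],90); snap('scene','s19')
d=cv2.imread('pics/s19_raw.png')[150:225,270:370]; cv2.imwrite('pics/c19.png',cv2.resize(d,(800,600),interpolation=cv2.INTER_CUBIC))
E
```

```text
t 22.07 tcp [630.8 146.9  76.3] q [ 0.11  0.73  1.36 -0.    1.05  1.68] F [ 0.2 -0.6 -3.8] w 37.6
toolY [-0.002 -1.     0.001] toolZ [-1.     0.002  0.003] shift/40 [-0.043 -0.002 -0.031]
jaw yaw -90.11 turn world 0.11 roll units -0.03 alt 44.97
```

View pics/c19.png

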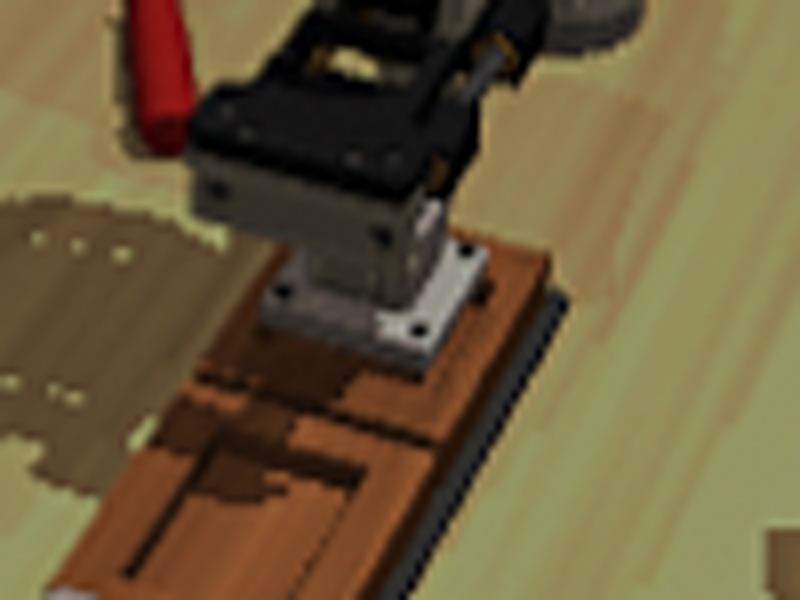

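```bash
python3 - <<'E'
from h import *
f=lambda a:(np.array(a)+.5)/8-.5+[270,150]
print('flange top',onz('scene',f([[262,305],[430,355],[489,256]]),46).round(1)); print('block',onz('scene',f([[192,378],[433,446],[550,254]]),30).round(1)); print('pocket -y +x corner',onz('scene',f([[424,380]]),30).round(1), 'expect',proj('scene',[[665,114.5,30]]))
E
```

```text
flange top [[600.7 113.5  46. ]
 [661.5 112.7  46. ]
 [661.9 172.5  46. ]]
block [[587.2  85.4  30. ]
 [673.   87.2  30. ]
 [675.9 203.1  30. ]]
pocket -y +x corner [[658.8 118.   30. ]] expect [[324.27460823 198.44728703]]
```

The estimates agree within about 2 mm, which the chamfer covers. Lowering by feel.

>>> move_arm(deltas=[{"x": 0.06,"y": 0,"z": -0.01,"roll": 0},{"x": 0.06,"y": 0,"z": 0,"roll": 0},{"x": 0.05,"y": 0,"z": 0,"roll": 0},{"x": 0,"y": 0,"z": 0,"roll": 0}])

```text
time: 22.45
tool_pos: [632.2, 147.2, 70.2]
tcp_rot: [0.262, 1.57, -2.881]
contact_force: [0.9, 0.3, -2.6]
grip_width: 38.0
```

>>> move_arm(deltas=[{"x": 0.06,"y": 0,"z": 0,"roll": 0},{"x": 0.05,"y": 0,"z": 0,"roll": 0},{"x": 0,"y": 0,"z": 0,"roll": 0}])

```text
time: 22.7
tool_pos: [632.2, 147.3, 65.5]
tcp_rot: [0.209, 1.57, -2.933]
contact_force: [-1.1, -0.2, -3.8]
grip_width: 37.8
```

Already 7 mm into the pocket with no side load. Going on to the floor.

>>> move_arm(deltas=[{"x": 0.06,"y": 0,"z": 0,"roll": 0},{"x": 0.06,"y": 0,"z": 0,"roll": 0},{"x": 0.04,"y": 0,"z": 0,"roll": 0},{"x": 0,"y": 0,"z": 0,"roll": 0}])

```text
time: 23.03
tool_pos: [632.3, 147.3, 59.1]
tcp_rot: [0.22, 1.57, -2.922]
contact_force: [-0.6, 0.2, -3.0]
grip_width: 38.0
```

>>> move_arm(deltas=[{"x": 0.03,"y": 0,"z": 0,"roll": 0},{"x": 0.02,"y": 0,"z": 0,"roll": 0},{"x": 0,"y": 0,"z": 0,"roll": 0}])

```text
time: 23.28
tool_pos: [632.7, 147.4, 58.4]
tcp_rot: [3.087, 1.57, -0.055]
contact_force: [-2.0, -0.8, 1.3]
grip_width: 38.0
```

On the floor: the load changed by about 4 N at z = 58.4, against 58.3 expected. Releasing, rising and swinging clear for the final check.

>>> move_arm(deltas=[{"x": 0,"y": 0,"z": 0,"roll": 0},{"x": 0,"y": 0,"z": 0,"roll": 0},{"x": 0,"y": 0,"z": 0,"roll": 0},{"x": 0,"y": 0,"z": 0,"roll": 0}], grip=0.7)

```text
time: 23.62
tool_pos: [632.7, 147.4, 57.8]
tcp_rot: [3.124, 1.57, -0.018]
contact_force: [0.5, 0.5, 0.9]
grip_width: 60.0
```

>>> move_arm(deltas=[{"x": -0.3,"y": 0,"z": 0,"roll": 0},{"x": -0.5,"y": 0,"z": 0,"roll": 0},{"x": -0.6,"y": 0,"z": 0,"roll": 0},{"x": -0.6,"y": 0,"z": 0,"roll": 0},{"x": -0.6,"y": 0,"z": 0,"roll": 0},{"x": -0.3,"y": 0,"z": 0.4,"roll": 0},{"x": 0,"y": 0,"z": 0.7,"roll": 0},{"x": 0,"y": 0,"z": 0.7,"roll": 0},{"x": 0,"y": 0,"z": 0.7,"roll": 0},{"x": 0,"y": 0,"z": 0.7,"roll": 0},{"x": 0,"y": 0,"z": 0.5,"roll": 0},{"x": 0,"y": 0,"z": 0,"roll": 0},{"x": 0,"y": 0,"z": 0,"roll": 0}])

```text
time: 24.7
tool_pos: [484.4, 147.7, 175.0]
tcp_rot: [-3.076, 1.569, 0.065]
contact_force: [0.1, 0.2, -0.0]
grip_width: 64.2
```

```bash
python3 - <<'E'
from h import *
plan([632,147,78],90); snap('scene','s20'); snap('top','t20')
a=cv2.imread('pics/s20_raw.png')[165:285,240:360]; b=cv2.imread('pics/t20_raw.png')[115:175,170:330]
cv2.imwrite('pics/c20.png',cv2.resize(a,(600,600),interpolation=cv2.INTER_CUBIC)); cv2.imwrite('pics/c20t.png',cv2.resize(b,(800,300),interpolation=cv2.INTER_CUBIC))
E
```

```text
t 24.7 tcp [484.4 147.7 175. ] q [ 0.14  0.38  1.69 -0.    1.07  1.72] F [ 0.1  0.2 -0. ] w 64.2
toolY [-0.001 -1.    -0.   ] toolZ [-1.     0.001 -0.002] shift/40 [ 2.432  0.015 -3.684]
jaw yaw -90.04 turn world 0.04 roll units -0.01 alt 44.99
```

View pics/c20.png

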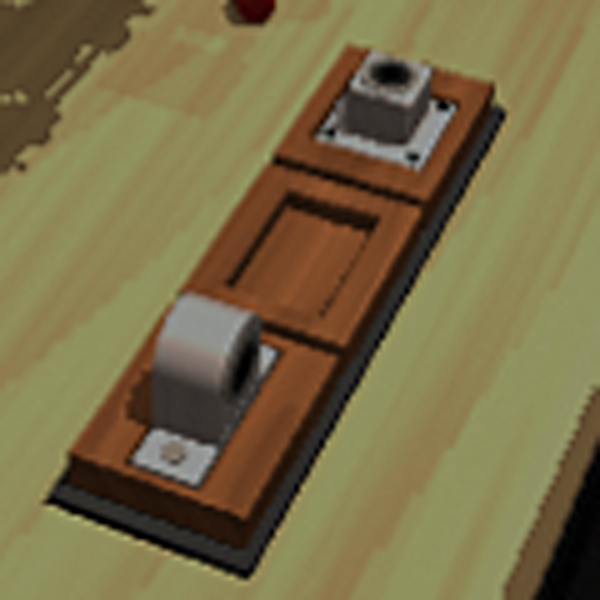

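View pics/t20.png

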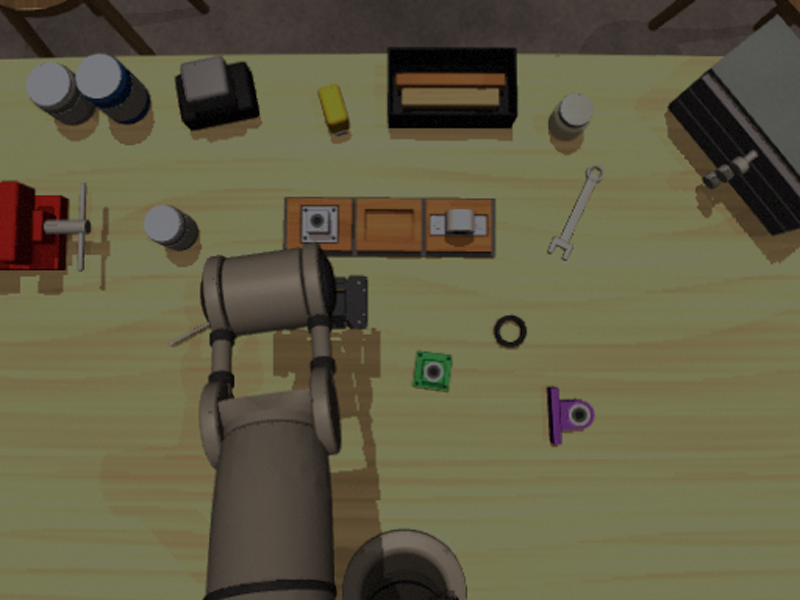

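Both housings are seated. The pillow's foot is flush at crop (200,440) and the flange sits down in the square pocket at crop (385,115). The spare nest is empty, and everything else is where it was. Handing in.

```bash
python3 -c "
from plant import bot
print(bot.close_job())"
```

```text
the job is handed in; nothing more can be done
None
```

Both bare metal housings are in their matching nests and the job is handed in at about 25 s of the 58 s allowed. No verdict was reported.

- **Pillow block:** it stands upright in the long nest. In the last picture its foot top is level with the block surface, which means it is on the floor, since the foot and the pocket are both 14 mm. The tool can't tilt, so I gripped the body's sides and swung the sole over the long nest's far top edge to turn it upright. The first try stopped at about 45–50° because the foot slipped over the edge. A second, tighter pass stood it up.
- **Flange:** it sits in the square nest. It touched the floor with the TCP at 58.4 mm (58.3 expected), and it looks flat in the last picture.
- **Forces:** the highest wrist force I read was about 24 N, against the 120 N limit.
- **Everything else:** the spare nest is empty. The tape, wrench, can and both look-alikes are where they started. The arm partly hides the screwdriver in the last top view, but it was in place in the view before that and the gripper never went near it.

One check disagreed: before lowering, the side camera put the flange about 2 mm off its nest in y, while the top camera showed it lined up. It went in with almost no side force, so I put that down to pixel error.

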